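Lock the collar on a tube mixer's spindle with an R-clip

ROBOT

A 6-joint arm with a two-finger parallel gripper is mounted at the origin on the work surface. World frame = base frame: x ahead of the robot, y to its left, z up, the work surface at z = 0. Lengths are in m, angles in rad, forces in N, time in s.
With the tool pointing down it reaches from about 0.3 to 0.775 m from the base axis. Payload 14.6 kg.
Tool frame: the origin (TCP) lies at the very end of the fingers, on their centre line; the grasp point (between the pads) lies ctrl.tcp_to_grasp behind it (ctrl.tcp_to_grasp is the distance from the TCP to the grasp point, in m); x points along the fingers, y is the direction in which the jaws open and shut, and the axes are right-handed (so a half turn about x gives the same grasp; the last joint's range is limited). The gripper opens to 94 mm and grips with 3 to 60 N. Pads are 16 mm wide; open, the fingers measure 119 mm over their backs; the gripper's body (75 mm by 177 mm) begins 78 mm behind the grasp point.
Start: joints at [1.198, 0.3, 1.521, -0, 1.321, -0.067], TCP at [0.166, 0.524, 0.205] pointing down, gripper open.
Joint ranges: [-3.03, 3.03], [-0.79, 2.21], [0.23, 2.52], [-1.04, 4.18], [0, 3.07], [-2.55, 2.55]. Speed limits (rad/s): [2.22, 2.22, 2.57, 3.14, 3.14, 3.14].

INTERFACE

Orientations are given as [roll, pitch, yaw] about the fixed x, y, z axes, in that order (R = Rz(yaw) Ry(pitch) Rx(roll)).
In Python, from station import ctrl gives the robot as it stands.
- The arm moves only by the tool play_rows, never from a script. Its argument "increments" is a list that holds one entry, the list of rows, each a list of 5 numbers: the closure in counts, from 0 (fully open) to 255 (shut), then the shift along the tool's x, y, z in cm, then the turn about the tool's x in degrees. A call has 1 to 12 rows; each row shifts and turns the commanded pose from where the row before left it, along the tool's axes as they then stand; what a row does not reach is not made up. A row lasts 1/12 s, in which the tool goes at most 41.7 mm and 7.16 degrees, less where a joint would pass 70% of its speed; a pose out of reach is approached as far as the arm can. A call is refused whole if a number of a shift passes 4.17 or a number of a turn 7.16, either way. A call with a gripper value outside its range is refused whole. The fingers move at their own pace and stop on an object; "newtons" is the grip in N (left out, the last holds). Time passes only in rows, so rows that do not move let the fingers close. It gives the time, the measured TCP pose, the force and the opening at its end, in the units of the state.
- ctrl.get_obs(): the state, without advancing time (a new reading comes with each control period).
- ctrl.camera(name): name is "scene" or "top" or "wrist"; returns the picture (384x512x3 uint8, red, green, blue); there is no depth.
- ctrl.calibration(name): a dict with "fx", "fy", "cx", "cy" (pixels), "rvec" (rotation vector, rad) and "tvec" (3), from world to camera coordinates, as OpenCV has them; the wrist camera has in their place "T_tool_cam" (4x4, takes a point from camera to tool coordinates, whose origin is the TCP and whose axes are the tool frame's). Camera axes: x right, y down, z forward; pixel columns grow to the right and rows downward; lengths in m; the calibration is good to about 2 mm. The wrist camera is an equidistant fisheye: a pixel r from the principal point sees the ray r / f radians off the axis. A picture is of the moment at which its call begins: read the wrist's pose just before it. calibration takes no time and is no camera call.
- ctrl.hand_in(): hands the job in, once; it reports no verdict.
The state is a dict: "time_s": time; "qpos": joint angles; "joint_vel": joint speeds; "tau": joint torques, N m; "ee_pos": TCP position; "eef_rot": TCP orientation; "force": force on the tool from outside, world axes, zero at the start; "moment": the same for the moment, N m; "grip_width": finger opening in m.
Only numpy, scipy, OpenCV 4.12 (cv2) and the standard library are available. Lean on these libraries where they do the work, as an engineer would, in place of code of your own. Each camera call takes 0.05 s, during which the arm holds its last target.

TASK

Drop the loose metal collar over the upright spindle of the tube mixer so that it sits flat on the round deck, then lock it in with the R-clip: push the clip's straight leg gently through the cross hole in the spindle until the bow springs over and closes round the spindle. Leave the clip there on its own and do not disturb the rack, the bottle or the blue box.

Things in the scene. Friction and masses are not known exactly. Their poses are not given: they have to be found in the camera images.
- mixer: Tube mixer fixed to the bench: white square housing 170 x 170 x 52 mm, round black deck on it (166 mm across, top 82 mm above the bench). An 18 mm steel spindle stands upright in the middle; it does not turn or give under working forces. Origin: centre of the housing's underside, below the spindle's axis; z up, x along the spindle's cross hole.
- hole (a point): NOMINAL centre of the cross hole, on the spindle's axis 112 mm above the bench. The spindle was clamped by hand: the real hole lies up to 9 mm above or below this point and these readings do not show it. Sure is that it lies 20 mm below the spindle's flat top. Hole 6 x 6 mm, right through along the mixer's x, open at both ends; mouth rounded 2 mm at the sides, sharp-edged above and below.
- spindle_top (a point): NOMINAL centre of the spindle's flat top, 132 mm above the bench (as built up to 9 mm higher or lower, like the hole). Its rim has a 2 mm chamfer.
- collar: Loose aluminium collar (ring) lying flat on the bench: 44 mm outer diameter, 20.6 mm bore, 16 mm high, about 60 g. Origin: centre of its underside. Once it sits on the deck its top is 98 mm above the bench, below the cross hole.
- clip: R-clip of 4 mm steel wire lying flat on the bench, 40 g. Origin: on its underside below point seat; x along the straight leg to its tip, y to the bow's side, z up. Wire axis 2 mm above the underside; leg at y = 0, square-cut tip at x = 40 mm. It fits the hole from either end. Springing over takes a push of roughly 10 N; beyond 20 N against the spindle something is damaged.
- tab (a point): Middle of the clip's black upright grip tab, 16 mm above the clip's underside at clip x = -37 mm. Tab: 22 mm long (clip x -48 to -26 mm), 12 mm thick (y -6 to 6 mm), 32 mm high, standing up from the wire's underside.
- seat (a point): Point of the clip on the leg's axis in the middle of the bow's hollow (clip origin, 2 mm up); on the spindle's axis when home. The bow's wire axis runs from clip x -24, y 6.2 mm round the hollow (y 11.4 mm for x -4.5 to 4.5) to the pinch (x 11, y 6.2) and flares to its end (x 30, y 12.8).
- bow (a joint): Spring angle of the clip's bow about its root at clip x = -24 mm: 0 closed (about 2 N preload at the pinch), about 0.14 rad while the pinch rides over the spindle, stop at 0.35; springs shut by itself.
- rack: Blue tube rack, 100 x 160 mm, 96 mm high with its tubes, bystander. Origin: centre of its underside.
- bottle: Amber bottle, 60 mm diameter, 105 mm high, bystander. Origin: centre of its underside.
- tipbox: Blue closed box, 120 x 85 x 60 mm, bystander. Origin: centre of its underside.
There are look-alikes about, which are no part of the job. There is more than one size of the mixer; the job needs the larger.

How it is judged:
By the outcome, as a careful person would: the job done as asked, in the order asked, and still so for the second after the job is handed in, with the robot touching nothing.
It also fails if it takes over 69 s, if anything falls off the work surface, if the arm or the gripper's body presses on something with over 40 N, if the wrist force passes 120 N, or if a joint passes its speed limit or range.

## Working session

There is one attempt and no reset: what is moved stays moved. The work goes in short steps, Python scripts to look and compute and a tool call to move; the robot and the scene stay as the last step left them, time stands still between calls to the robot, and variables do not carry over. Pictures are saved under pics/ and viewed, and the job is handed in when it is done.

Besides the shell and the picture viewer there is one more tool, called after "Emit:" by a JSON object that holds its "name" and its "arguments", one argument or row to a line. play_rows: Moves the arm, as the interface text tells. Its arguments: {"type":"object","properties":{"increments":{"type":"array"},"newtons":{"type":"number"}},"required":["increments"]}

```bash
ls; mkdir -p pics; python3 - <<'E'
from station import ctrl
import cv2,numpy as np
print(ctrl.get_obs(), ctrl.tcp_to_grasp)
for n in ["scene","top","wrist"]:
    im=ctrl.camera(n); cv2.imwrite(f"pics/{n}0.png",im[...,::-1]); print(n,ctrl.calibration(n))
E
```

```text
pics
{'time_s': 0.0, 'qpos': array([ 1.19837515e+00,  3.00475363e-01,  1.52161757e+00,  2.05122145e-05,
        1.32070209e+00, -6.66033743e-02]), 'joint_vel': array([-0.00050757,  0.00022675,  0.00105834, -0.00054108, -0.00082522,
        0.00042123]), 'tau': array([-3.23398643e-03, -5.31807268e+01, -3.52729905e+01,  7.07159517e-02,
        2.44596071e-02, -1.13248911e-04]), 'ee_pos': array([0.16548798, 0.5242205 , 0.20486856]), 'eef_rot': array([-1.65392213,  1.56959379, -1.95974502]), 'force': array([-0.88245966,  0.03296115,  0.35559328]), 'moment': array([0.02882838, 0.01984489, 0.01728701]), 'grip_width': 0.09349437284822858} 0.0188
scene {'fx': 435.13777834045004, 'fy': 435.13777834045004, 'cx': 255.69791947748791, 'cy': 193.45406414990353, 'rvec': array([ 2.34207641,  0.88232783, -0.30364756]), 'tvec': array([-0.4835945 , -0.2238423 ,  1.33052509])}
top {'fx': 431.3339516967033, 'fy': 431.3339516967033, 'cx': 255.8952677482318, 'cy': 194.40800052866675, 'rvec': array([ 2.15934698, -2.18973551,  0.12455364]), 'tvec': array([0.07042404, 0.61069171, 1.02760603])}
wrist {'fx': 297.3186396354542, 'fy': 297.3186396354542, 'cx': 258.71028826170544, 'cy': 192.3415460912152, 'T_tool_cam': array([[-6.24399648e-04, -2.49678665e-01,  9.68328547e-01,
        -1.78891967e-01],
       [ 9.99999319e-01, -1.11021575e-03,  3.58558092e-04,
         2.54184307e-04],
       [ 9.85529298e-04,  9.68328112e-01,  2.49679188e-01,
        -7.30348470e-02],
       [ 0.00000000e+00,  0.00000000e+00,  0.00000000e+00,
         1.00000000e+00]])}
```

```bash
python3 - <<'E'
import cv2
for n in ["scene","top","wrist"]:
    im=cv2.imread(f"pics/{n}0.png"); cv2.imwrite(f"pics/{n}0b.png",cv2.resize(im,(800,600),interpolation=cv2.INTER_CUBIC))
E
```

```text
(no output)
```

View pics/scene0b.png

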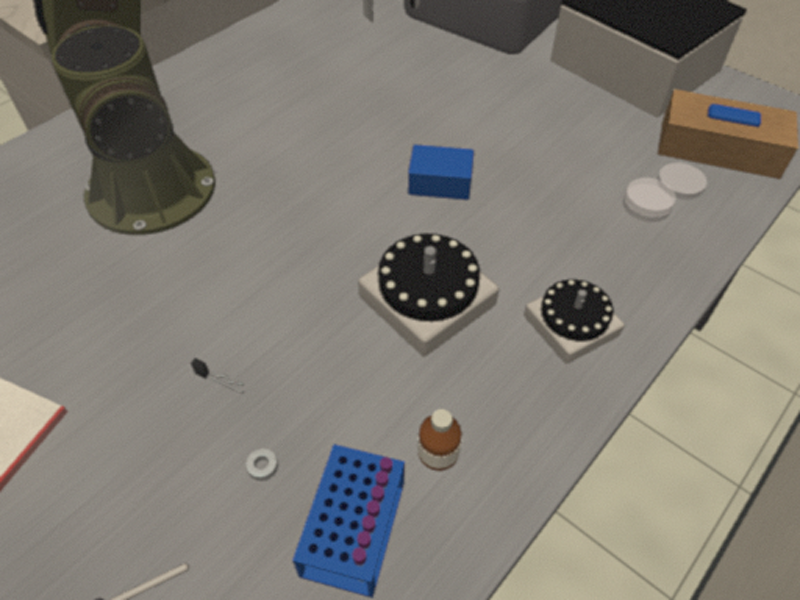

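View pics/top0b.png

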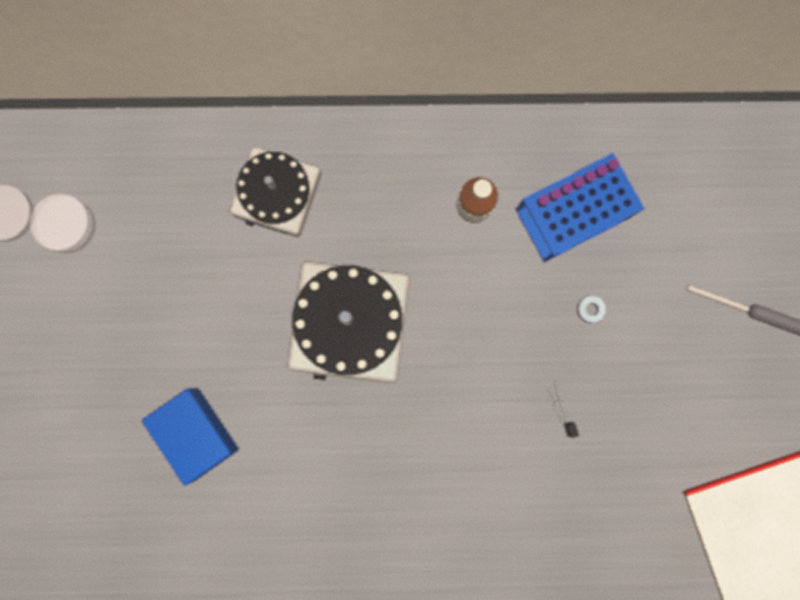

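View pics/wrist0b.png

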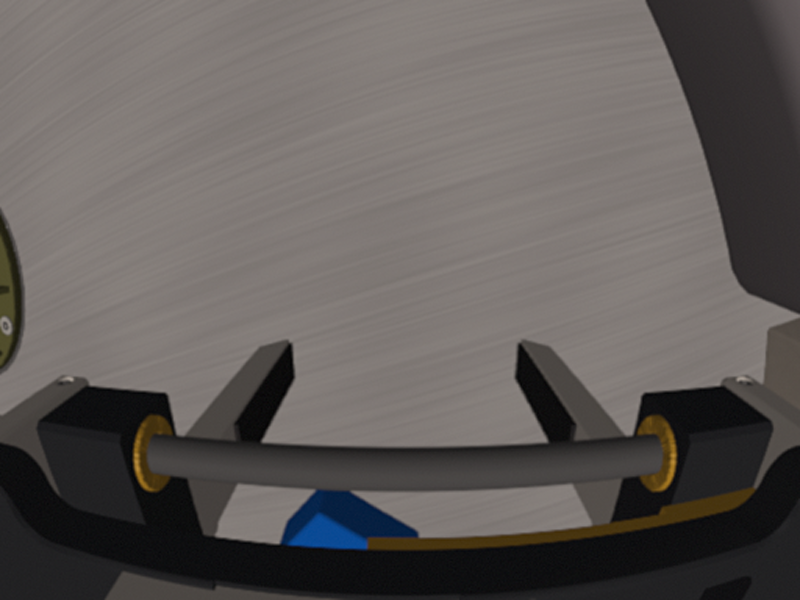

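```bash
cat > h.py <<'E'
from station import ctrl
import cv2,numpy as np
from scipy.spatial.transform import Rotation as R
def rays(name,px,obs=None):
    c=ctrl.calibration(name); px=np.atleast_2d(np.array(px,float))
    u=(px-[c['cx'],c['cy']])/[c['fx'],c['fy']]
    if name=='wrist':
        r=np.linalg.norm(u,axis=1,keepdims=True); k=np.where(r>1e-9,np.sin(r)/np.maximum(r,1e-9),1)
        d=np.hstack([u*k,np.cos(r)]); T=np.array(c['T_tool_cam'])
        Rt=R.from_euler('xyz',obs['eef_rot']).as_matrix()
        return obs['ee_pos']+Rt@T[:3,3],(Rt@(T[:3,:3]@d.T)).T
    M=R.from_rotvec(c['rvec']).as_matrix()
    d=np.hstack([u,np.ones((len(u),1))])
    return -M.T@c['tvec'],d@M
def plane(name,px,z,obs=None):
    o,d=rays(name,px,obs); return o+d*((z-o[2])/d[:,2])[:,None]
def proj(name,P,obs=None):
    c=ctrl.calibration(name); P=np.atleast_2d(np.array(P,float))
    if name=='wrist':
        T=np.array(c['T_tool_cam']); Rt=R.from_euler('xyz',obs['eef_rot']).as_matrix()
        t=(P-obs['ee_pos'])@Rt; q=(t-T[:3,3])@T[:3,:3]
        rho=np.linalg.norm(q[:,:2],axis=1,keepdims=True); th=np.arctan2(rho,q[:,2:])
        return q[:,:2]/rho*th*c['fx']+[c['cx'],c['cy']]
    q=P@R.from_rotvec(c['rvec']).as_matrix().T+c['tvec']
    return q[:,:2]/q[:,2:]*c['fx']+[c['cx'],c['cy']]
def tri(a,b):
    (o1,d1),(o2,d2)=a,b; d1=d1[0]/np.linalg.norm(d1[0]);d2=d2[0]/np.linalg.norm(d2[0])
    t=np.linalg.lstsq(np.c_[d1,-d2],o2-o1,rcond=None)[0]
    p,q=o1+t[0]*d1,o2+t[1]*d2; return (p+q)/2,np.linalg.norm(p-q)
E
python3 - <<'E'
from h import *
s=512/800
for n,(a) in {'spindle':(346,317,.132),'mix corner':(303,262,.052),'c2':(408,274,.052),'c3':(395,381,.052),'c4':(289,370,.052),'collar':(592,309,.016),'tab':(572,430,.03),'cliptip':(553,383,.002),'bottle':(483,189,.105),'tip1':(199,390,.06),'smallsp':(270,183,.09)}.items():
    print(n,plane('top',[[a[0]*s,a[1]*s]],a[2])[0].round(4))
print('scene')
for n,(a) in {'spindle':(430,252,.132),'collar':(262,463,.016),'tabtop':(202,360,.032),'mix':(497,290,.052),'c3':(425,349,.052),'c':(360,287,.052)}.items():
    print(n,plane('scene',[[a[0]*s,a[1]*s]],a[2])[0].round(4))
im=cv2.imread('pics/scene0.png');cr=im[140:215,225:325]
a=cv2.resize(cr,(800,600),interpolation=cv2.INTER_CUBIC);cv2.imwrite('pics/sc_mix.png',a)
im=cv2.imread('pics/top0.png');cr=im[225:285,330:410]
a=cv2.resize(cr,(800,600),interpolation=cv2.INTER_CUBIC);cv2.imwrite('pics/top_clip.png',a)
E
```

```text
spindle [0.5834 0.1397 0.132 ]
mix corner [0.6764 0.211  0.052 ]
c2 [0.6555 0.0489 0.052 ]
c3 [0.4915 0.0712 0.052 ]
c4 [0.5105 0.2322 0.052 ]
collar [ 0.6006 -0.245   0.016 ]
tab [ 0.4119 -0.2015  0.03  ]
cliptip [ 0.484  -0.1815  0.002 ]
bottle [ 0.774  -0.0634  0.105 ]
tip1 [0.4825 0.3659 0.06  ]
smallsp [0.7911 0.2556 0.09  ]
scene
spindle [0.5893 0.1328 0.132 ]
collar [ 0.6033 -0.2479  0.016 ]
tabtop [ 0.4136 -0.1985  0.032 ]
mix [0.68   0.1985 0.052 ]
c3 [0.6663 0.0326 0.052 ]
c [0.5084 0.0561 0.052 ]
```

View pics/sc_mix.png

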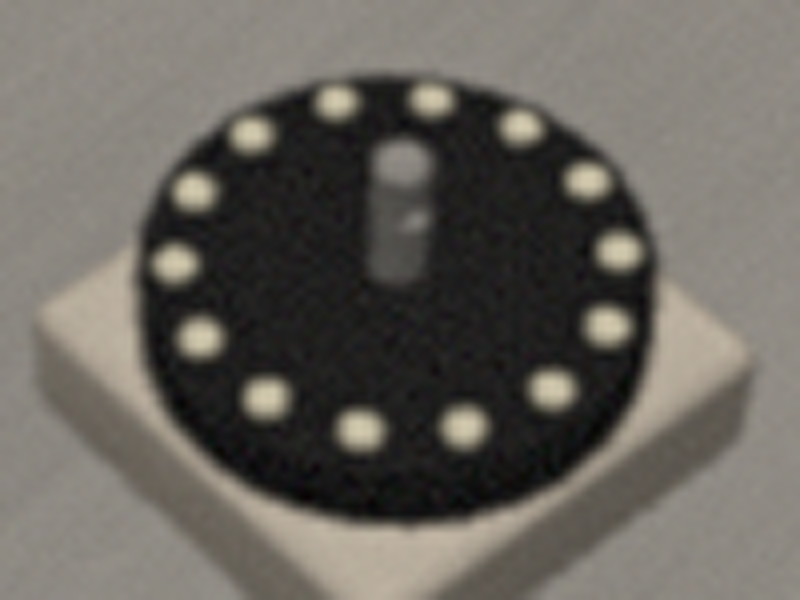

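View pics/top_clip.png

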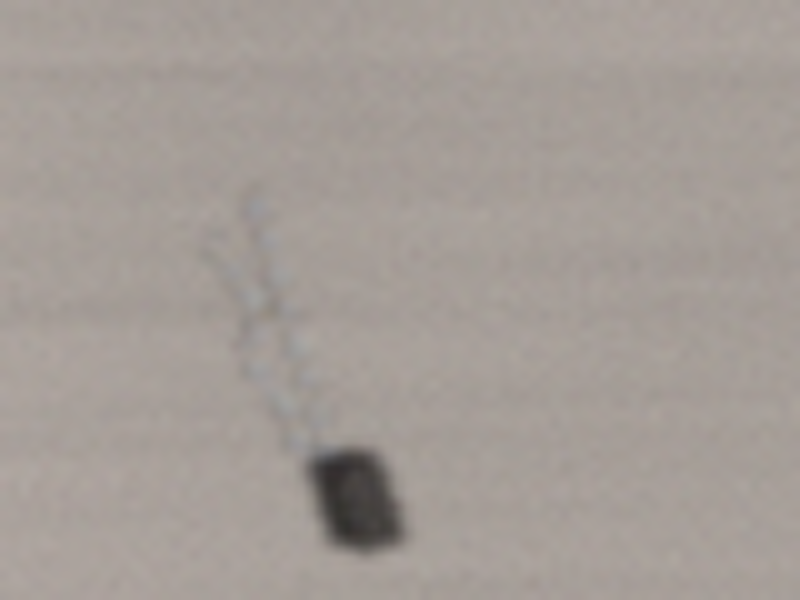

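```bash
python3 - <<'E'
from h import *
o,_=rays('scene',[[0,0]]);print(o, rays('top',[[0,0]])[0])
C=np.array([.583,.139])
for yaw in (-7.7,82.3,172.3,262.3):
    for z in (.112,):
        a=np.radians(yaw);p=np.r_[C+.009*np.array([np.cos(a),np.sin(a)]),z]
        n=np.array([np.cos(a),np.sin(a),0])
        print(yaw,'facing',n@(o-p)/np.linalg.norm(o-p),(proj('scene',p)-[225,140])*8,(proj('scene',np.r_[C,.112])-[225,140])*8)
# residual scene vs top calibrated
a,e=tri(rays('scene',[[225+403/8,140+160/8]]),rays('top',[[346*.64,317*.64]]));print(a,e)
E
```

```text
[ 1.02049163 -0.43032994  0.90976865] [0.50361319 0.07547563 1.08376901]
-7.7 facing 0.46847928184557763 [[416.18721709 209.32537765]] [[396.29825247 192.7792723 ]]
82.3 facing -0.4775372017418713 [[417.80376468 178.50262798]] [[396.29825247 192.7792723 ]]
172.3 facing -0.48146598901931265 [[376.56423703 176.36207288]] [[396.29825247 192.7792723 ]]
262.3 facing 0.46448766754040105 [[374.64568294 207.15354204]] [[396.29825247 192.7792723 ]]
[0.58394867 0.14010014 0.12664391] 0.0001949330323235751
```

```bash
cat >> h.py <<'E'
def st():
    o=ctrl.get_obs(); M=R.from_euler('xyz',o['eef_rot']).as_matrix()
    yw=np.degrees(np.arctan2(M[1,1],M[0,1]))
    print('t',round(o['time_s'],2),'p',o['ee_pos'].round(4),'yaw_y',yw.round(2),'xz',M[:2,0].round(4),'F',o['force'].round(2),'M',o['moment'].round(3),'w',round(o['grip_width'],4),'q',o['qpos'].round(3))
    return o,M
def plan(target,yaw=None):
    """remaining: tool-frame cm of shift (current axes) and turn deg about tool x (after)"""
    o,M=st(); d=M.T@(np.array(target)-o['ee_pos'])*100
    yw=np.degrees(np.arctan2(M[1,1],M[0,1]))
    t=None
    if yaw is not None: t=-((yaw-yw+180)%360-180)   # tool x points down
    print('shift cm',d.round(3),'turn',t)
E
python3 - <<'E'
from h import *
o,M=st();print(M.round(3))
s=.64
for p in [(545,260),(643,210)]: print(plane('top',[[p[0]*s,p[1]*s]],0.0)[0])
for p in [(517,207),(612,155)]: print(plane('top',[[p[0]*s,p[1]*s]],0.08)[0])
plan([.45,-.22,.2],-63);plan([.45,-.22,.2],117)
E
```

```text
t 0.15 p [0.1655 0.5243 0.2051] yaw_y 72.48 xz [-0.0003 -0.0008] F [ 0.31  0.27 -0.21] M [ 0.055  0.026 -0.052] w 0.0938 q [ 1.198  0.3    1.521  0.     1.321 -0.067]
[[-0.     0.301  0.954]
 [-0.001  0.954 -0.301]
 [-1.    -0.001 -0.   ]]
[ 0.6833831  -0.17639684  0.        ]
[ 0.7646463  -0.34125563  0.        ]
[ 0.75230007 -0.11805199  0.08      ]
[ 0.83214737 -0.26707327  0.08      ]
t 0.15 p [0.1655 0.5243 0.2051] yaw_y 72.48 xz [-0.0003 -0.0008] F [ 0.31  0.27 -0.21] M [ 0.055  0.026 -0.052] w 0.0938 q [ 1.198  0.3    1.521  0.     1.321 -0.067]
shift cm [  0.554 -62.411  49.541] turn 135.47725204903105
t 0.15 p [0.1655 0.5243 0.2051] yaw_y 72.48 xz [-0.0003 -0.0008] F [ 0.31  0.27 -0.21] M [ 0.055  0.026 -0.052] w 0.0938 q [ 1.198  0.3    1.521  0.     1.321 -0.067]
shift cm [  0.554 -62.411  49.541] turn -44.52274795096895
```

```bash
python3 - <<'E'
from h import *
plan([.6,-.22,.22],105)
E
```

```text
t 0.15 p [0.1655 0.5243 0.2051] yaw_y 72.48 xz [-0.0003 -0.0008] F [ 0.31  0.27 -0.21] M [ 0.055  0.026 -0.052] w 0.0938 q [ 1.198  0.3    1.521  0.     1.321 -0.067]
shift cm [ -1.451 -57.896  63.844] turn -32.52274795096895
```

Emit:
{"name": "play_rows", "arguments": {
  "increments": [
    [[0,-0.07,-2.63,2.9,0],[0,-0.07,-2.63,2.9,0],[0,-0.07,-2.63,2.9,0],[0,-0.07,-2.63,2.9,0],[0,-0.07,-2.63,2.9,0],[0,-0.07,-2.63,2.9,0],[0,-0.07,-2.63,2.9,0],[0,-0.07,-2.63,2.9,0],[0,-0.07,-2.63,2.9,0],[0,-0.07,-2.63,2.9,0],[0,-0.07,-2.63,2.9,0]]
  ]
}}

```text
time_s: 1.07
ee_pos: [0.3831, 0.1507, 0.2133]
eef_rot: [0.592, 1.57, 0.286]
force: [0.1, -0.0, 0.8]
grip_width: 0.0945
```

Emit:
{"name": "play_rows", "arguments": {
  "increments": [
    [[0,-0.07,-2.63,2.9,0],[0,-0.07,-2.63,2.9,0],[0,-0.07,-2.63,2.9,0],[0,-0.07,-2.63,2.9,0],[0,-0.07,-2.63,2.9,0],[0,-0.07,-2.63,2.9,0],[0,-0.07,-2.63,2.9,0],[0,-0.07,-2.63,2.9,0],[0,-0.07,-2.63,2.9,0],[0,-0.07,-2.63,2.9,0],[0,-0.07,-2.63,2.9,0]]
  ]
}}

```text
time_s: 1.98
ee_pos: [0.6003, -0.2212, 0.2205]
eef_rot: [3.039, 1.57, 2.733]
force: [-0.4, 0.5, -0.6]
grip_width: 0.0939
```

Emit:
{"name": "play_rows", "arguments": {
  "increments": [
    [[0,0,0,0,-6.5],[0,0,0,0,-6.5],[0,0,0,0,-6.5],[0,0,0,0,-6.5],[0,0,0,0,-6.5],[0,0,0,0,0],[0,0,0,0,0]]
  ]
}}

```text
time_s: 2.57
ee_pos: [0.5997, -0.2193, 0.2206]
eef_rot: [2.391, 1.57, 2.648]
force: [0.4, 0.2, 1.2]
grip_width: 0.0941
```

```bash
python3 - <<'E'
from h import *
o,M=st(); im=ctrl.camera('wrist'); cv2.imwrite('pics/w1.png',im[...,::-1]); np.save('w1.npy',[o['ee_pos'],o['eef_rot']])
cv2.imwrite('pics/w1b.png',cv2.resize(im[...,::-1],(800,600),interpolation=cv2.INTER_CUBIC))
E
```

```text
t 2.57 p [ 0.5997 -0.2193  0.2206] yaw_y 104.77 xz [-0.0004  0.0002] F [0.41 0.25 1.17] M [ 0.1    0.031 -0.031] w 0.0941 q [-0.408  0.492  1.221  0.     1.429 -2.237]
```

View pics/w1b.png

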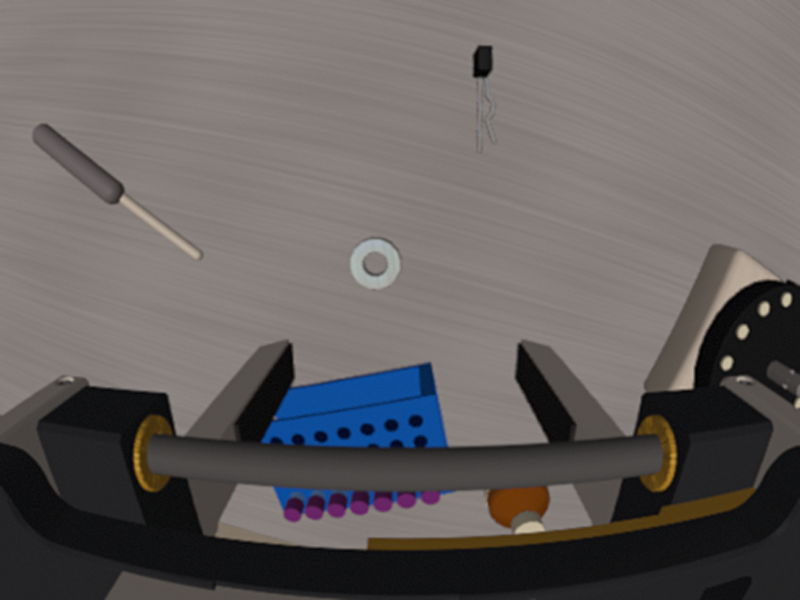

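```bash
python3 - <<'E'
from h import *
a=np.load('w1.npy'); ob=dict(ee_pos=a[0],eef_rot=a[1])
im=cv2.imread('pics/w1.png'); hsv=cv2.cvtColor(im,cv2.COLOR_BGR2HSV)
x,y=240,168
sub=im[140:200,205:275].astype(int)
m=((im[...,0].astype(int)-im[...,2])>5)&(im.min(2)>130); 
m2=np.zeros_like(m);m2[140:200,205:275]=m[140:200,205:275]
cs,_=cv2.findContours(m2.astype(np.uint8),cv2.RETR_EXTERNAL,cv2.CHAIN_APPROX_NONE)
c=max(cs,key=cv2.contourArea);e=cv2.fitEllipse(c);print(cv2.contourArea(c),e)
P=plane('wrist',c[:,0,:],.016,ob); cc,r=cv2.minEnclosingCircle((P[:,:2]*1000).astype(np.float32)); print('collar',cc,r,plane('wrist',[e[0]],.016,ob))
k=plane('wrist',[[240,168]],.016,ob)
print(sub[30,::3])
cr=im[20:110,270:350]
cv2.imwrite('pics/w1clip.png',cv2.resize(cr,(530,600),interpolation=cv2.INTER_CUBIC))
# top-image collar
t=cv2.imread('pics/top0.png');mt=((t[...,0].astype(int)-t[...,2])>3)&(t.min(2)>150);mt[:, :350]=0;mt[:180]=0;mt[215:]=0;mt[:,410:]=0
ys,xs=np.nonzero(mt);print(len(xs),plane('top',[[xs.mean(),ys.mean()]],.016))
E
```

```text
107.5 ((240.09043884277344, 166.7138671875), (24.100879669189453, 26.798479080200195), 111.93512725830078)
collar (595.7023315429688, -246.3037109375) 17.8964900970459 [[ 0.59752887 -0.24427779  0.016     ]]
[[122 126 133]
 [123 126 133]
 [122 125 133]
 [121 124 131]
 [122 124 131]
 [122 126 133]
 [127 131 136]
 [178 183 173]
 [173 179 168]
 [108 112 113]
 [122 126 133]
 [122 125 132]
 [122 125 132]
 [121 124 130]
 [111 116 118]
 [169 173 165]
 [167 173 167]
 [123 127 131]
 [122 125 133]
 [121 124 131]
 [121 124 132]
 [120 123 130]
 [119 123 129]
 [118 122 129]]
109 [[ 0.59947043 -0.24376646  0.016     ]]
```

View pics/w1clip.png

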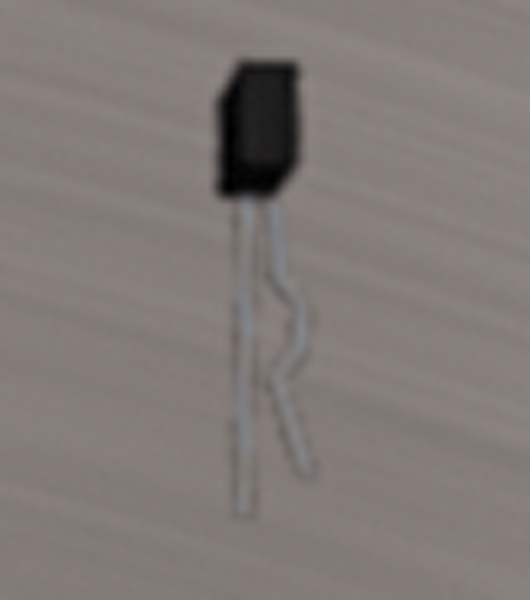

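```bash
python3 - <<'E'
from h import *
a=np.load('w1.npy'); ob=dict(ee_pos=a[0],eef_rot=a[1])
im=cv2.imread('pics/w1.png').astype(int)
m=((im[...,0]-im[...,2])>-3)&(im.min(2)>125); m2=np.zeros_like(m);m2[140:200,205:275]=m[140:200,205:275]
cs,_=cv2.findContours(m2.astype(np.uint8),cv2.RETR_EXTERNAL,cv2.CHAIN_APPROX_NONE)
c=max(cs,key=cv2.contourArea);print(cv2.contourArea(c),cv2.fitEllipse(c))
P=plane('wrist',c[:,0,:],.016,ob)[:,:2]*1000
s=np.linalg.lstsq(np.c_[2*P,np.ones(len(P))],(P**2).sum(1),rcond=None)[0];print('collar',s[:2],np.sqrt(s[2]+s[:2]@s[:2]))
f=530/80
px=lambda u,v:(270+(u+.5)/f-.5,20+(v+.5)/f-.5)
for n,(u,v,z) in dict(legA=(247,210,.003),legB=(246,350,.003),tip=(244,516,.002),t1=(241,68,.032),t2=(297,68,.032),t3=(297,163,.032),t4=(241,163,.032),b1=(219,193,.0),pinch=(277,381,.003),bowend=(309,475,.003)).items():
    print(n,plane('wrist',[px(u,v)],z,ob)[0].round(4))
m=(im.max(2)<75)
m[:25]=0;m[52:]=0;m[:,:300]=0;m[:,318:]=0
# top face of tab: brighter black
print(im[30:50,302:317].sum(2)//3)
E
```

```text
697.0 ((239.32350158691406, 167.57627868652344), (29.28046226501465, 30.437957763671875), 83.99786376953125)
collar [ 599.06941141 -245.00117652] 19.719504321963164
legA [ 0.4247 -0.1984  0.003 ]
legB [ 0.4533 -0.1913  0.003 ]
tip [ 0.4863 -0.1828  0.002 ]
t1 [ 0.4049 -0.2092  0.032 ]
t2 [ 0.4015 -0.199   0.032 ]
t3 [ 0.4203 -0.1944  0.032 ]
t4 [ 0.4236 -0.2046  0.032 ]
b1 [ 0.4221 -0.2045  0.    ]
pinch [ 0.4577 -0.1836  0.003 ]
bowend [ 0.4745 -0.1724  0.003 ]
[[129 130 116  78  35  23  25  25  25  25  24  22  49 100 124]
 [132 127  97  50  21  28  29  29  29  27  25  20  46  99 127]
 [132 118  71  24  19  28  31  29  31  31  26  21  58 115 132]
 [123  92  41   8  21  30  31  31  29  29  27  21  55 112 131]
 [109  61  19   7  20  32  32  29  30  28  28  22  53 106 129]
 [ 91  39   6   8  21  30  31  31  30  29  26  24  50 103 129]
 [ 90  38   7  12  22  32  32  30  30  28  28  25  51 102 128]
 [ 92  41   5   8  22  32  32  32  30  28  27  25  46  95 127]
 [ 95  42   5  10  22  31  33  30  29  28  26  24  42  92 125]
 [ 98  44   3   6  21  31  33  31  31  29  25  22  43  91 127]
 [104  47   4   7  23  30  35  31  31  28  26  21  41  90 126]
 [107  48   2  12  21  32  35  30  31  29  27  23  41  93 125]
 [100  45   5  11  21  32  32  31  29  28  25  23  45  97 127]
 [ 92  38   3   8  19  31  31  29  30  29  24  20  44  95 124]
 [ 95  40   4   7   8  16  21  19  19  19  17  19  54 101 126]
 [ 98  43   4   3   8   6  10   9   8   8  11  34  79 117 130]
 [ 97  41   7   7   4   7   6   3   5   2  23  63 104 125 130]
 [ 85  31   0   5   4   5   2   6   5  12  52  96 122 128 126]
 [ 87  35   6  13  20  24  20  15  16  39  86 119 130 129 127]
 [108  72  55  54  68  74  60  53  60  82 115 130 130 130 129]]
```

```bash
python3 - <<'E'
from h import *
plan([.599,-.2447,.003])
E
```

```text
t 2.62 p [ 0.5997 -0.2193  0.2207] yaw_y 104.74 xz [-0.0004  0.0002] F [-0.49  0.2   0.06] M [ 0.014 -0.044 -0.036] w 0.0939 q [-0.408  0.492  1.221 -0.     1.429 -2.236]
shift cm [21.765 -2.441 -0.711] turn None
```

Emit:
{"name": "play_rows", "arguments": {
  "increments": [
    [[0,2,-1.2,-0.35,0],[0,3.5,-1.24,-0.36,0],[0,4,0,0,0],[0,4,0,0,0],[0,4,0,0,0],[0,2.5,0,0,0],[0,1,0,0,0],[0,0.4,0,0,0],[0,0,0,0,0],[0,0,0,0,0]]
  ],
  "newtons": 20
}}

```text
time_s: 3.45
ee_pos: [0.6002, -0.2452, 0.0088]
eef_rot: [-0.717, 1.568, -0.456]
force: [-0.2, 0.4, -0.4]
grip_width: 0.0941
```

```bash
python3 - <<'E'
from h import *
plan([.599,-.2447,.003])
o,M=st(); im=ctrl.camera('wrist'); cv2.imwrite('pics/w2b.png',cv2.resize(im[...,::-1],(800,600),interpolation=cv2.INTER_CUBIC))
E
```

```text
t 3.45 p [ 0.6002 -0.2452  0.0088] yaw_y 104.93 xz [ 0.0025 -0.0012] F [-0.17  0.36 -0.42] M [ 0.05   0.032 -0.027] w 0.0941 q [-0.444  0.722  1.376 -0.     1.042 -2.276]
shift cm [ 0.583  0.081 -0.106] turn None
t 3.45 p [ 0.6002 -0.2452  0.0088] yaw_y 104.93 xz [ 0.0025 -0.0012] F [-0.17  0.36 -0.42] M [ 0.05   0.032 -0.027] w 0.0941 q [-0.444  0.722  1.376 -0.     1.042 -2.276]
```

View pics/w2b.png

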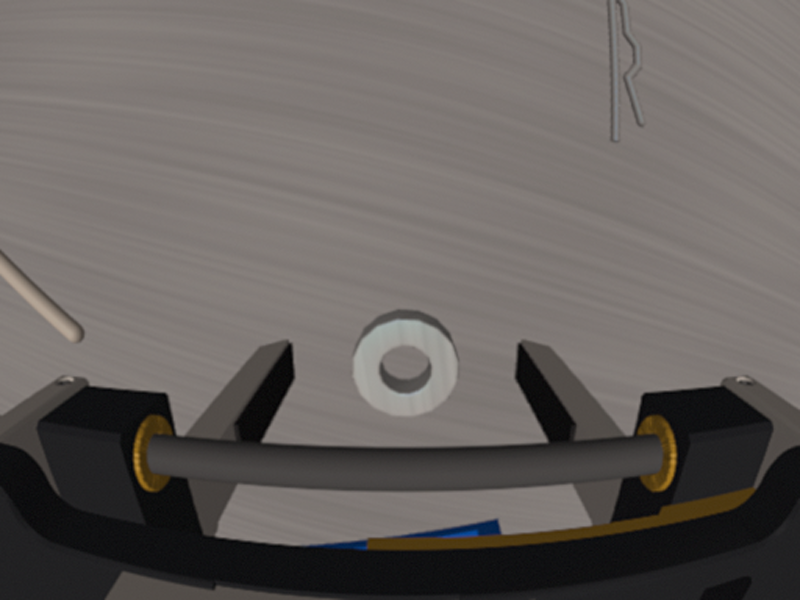

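Emit:
{"name": "play_rows", "arguments": {
  "increments": [
    [[0,0,0,0,0],[0,0,0,0,0]]
  ]
}}

```text
time_s: 3.67
ee_pos: [0.5998, -0.245, 0.0082]
eef_rot: [-0.712, 1.569, -0.451]
force: [-0.4, -0.1, -0.5]
grip_width: 0.0938
```

```bash
python3 - <<'E'
from h import *
o,M=st();o['eef_rot'],o['ee_pos']
im=ctrl.camera('wrist').astype(int)
m=(im.min(2)>140); m2=np.zeros_like(m);m2[190:280,215:305]=m[190:280,215:305]
cs,_=cv2.findContours(m2.astype(np.uint8),cv2.RETR_EXTERNAL,cv2.CHAIN_APPROX_NONE)
c=max(cs,key=cv2.contourArea)
P=plane('wrist',c[:,0,:],.016,o)[:,:2]*1000
s=np.linalg.lstsq(np.c_[2*P,np.ones(len(P))],(P**2).sum(1),rcond=None)[0];print('collar',s[:2],np.sqrt(s[2]+s[:2]@s[:2]))
E
```

```text
t 3.67 p [ 0.5998 -0.245   0.0082] yaw_y 104.96 xz [ 0.0018 -0.0009] F [-0.41 -0.07 -0.45] M [ 0.032 -0.008 -0.063] w 0.0938 q [-0.444  0.722  1.377 -0.     1.041 -2.276]
collar [ 600.01399396 -244.53295267] 20.529318480885554
```

Emit:
{"name": "play_rows", "arguments": {
  "increments": [
    [[0,0.3,0,0,0],[0,0.25,0,0,0],[0,0,0,0,0],[255,0,0,0,0],[255,0,0,0,0],[255,0,0,0,0],[255,0,0,0,0],[255,0,0,0,0],[255,0,0,0,0]]
  ],
  "newtons": 20
}}

```text
time_s: 4.47
ee_pos: [0.5992, -0.2448, 0.0014]
eef_rot: [-1.001, 1.571, -0.739]
force: [0.2, -0.2, 0.4]
grip_width: 0.0576
```

Emit:
{"name": "play_rows", "arguments": {
  "increments": [
    [[255,0,0,0,0],[255,0,0,0,0],[255,0,0,0,0]]
  ]
}}

```text
time_s: 4.72
ee_pos: [0.5992, -0.2448, 0.0014]
eef_rot: [-0.361, 1.571, -0.1]
force: [0.4, 0.1, -0.3]
grip_width: 0.0433
```

Emit:
{"name": "play_rows", "arguments": {
  "increments": [
    [[255,-1,0,0,0],[255,-2,0,0,0],[255,-3.5,0,0,0],[255,-3.5,0,0,0],[255,-3.5,0,0,0],[255,-3.5,0,0,0],[255,-2.5,0,0,0],[255,-0.5,0,0,5.7],[255,0,0,0,5.7],[255,0,0,0,5.7],[255,0,0,0,5.6],[255,0,0,0,0]]
  ]
}}

```text
time_s: 5.72
ee_pos: [0.5991, -0.2447, 0.2021]
eef_rot: [-0.294, 1.57, -0.434]
force: [-0.4, -0.4, -1.6]
grip_width: 0.0432
```

```bash
python3 - <<'E'
from h import *
plan([.625,.136,.21],82.3)
E
```

```text
t 5.72 p [ 0.5991 -0.2447  0.2021] yaw_y 82.01 xz [ 0.0004 -0.0002] F [-0.35 -0.42 -1.65] M [ 0.013 -0.006 -0.054] w 0.0432 q [-0.444  0.523  1.218  0.     1.401 -1.876]
shift cm [-0.793 38.061 -2.728] turn -0.28788349483164666
```

Emit:
{"name": "play_rows", "arguments": {
  "increments": [
    [[255,-0.07,2,-0.2,0],[255,-0.07,3.6,-0.25,0],[255,-0.07,3.6,-0.25,0],[255,-0.07,3.6,-0.25,0],[255,-0.07,3.6,-0.25,0],[255,-0.07,3.6,-0.25,0],[255,-0.07,3.6,-0.25,0],[255,-0.07,3.6,-0.25,0],[255,-0.07,3.6,-0.25,0],[255,-0.07,3.6,-0.25,0],[255,-0.07,3.6,-0.25,0],[255,0,0,0,0]]
  ]
}}

```text
time_s: 6.72
ee_pos: [0.6231, 0.1411, 0.2095]
eef_rot: [1.418, 1.57, 1.292]
force: [-0.0, -0.2, -0.8]
grip_width: 0.0436
```

Emit:
{"name": "play_rows", "arguments": {
  "increments": [
    [[255,0,0,0,0],[255,0,0,0,0]]
  ]
}}

```text
time_s: 6.88
ee_pos: [0.6235, 0.135, 0.2092]
eef_rot: [-1.564, 1.571, -1.697]
force: [-0.6, -0.8, -0.4]
grip_width: 0.0436
```

```bash
python3 - <<'E'
from h import *
o,M=st(); im=ctrl.camera('wrist'); cv2.imwrite('pics/w3.png',im[...,::-1]); np.save('w3.npy',[o['ee_pos'],o['eef_rot']])
cv2.imwrite('pics/w3b.png',cv2.resize(im[...,::-1],(800,600),interpolation=cv2.INTER_CUBIC))
E
```

```text
t 6.88 p [0.6235 0.135  0.2092] yaw_y 82.4 xz [-0.     -0.0002] F [-0.63 -0.82 -0.38] M [ 0.053 -0.079 -0.097] w 0.0436 q [ 0.156  0.497  1.24  -0.     1.405 -1.282]
```

View pics/w3b.png

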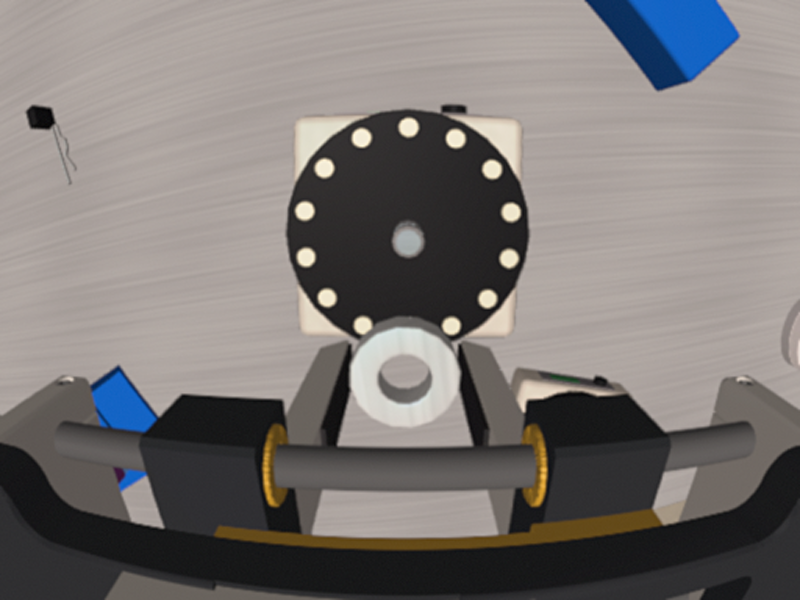

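```bash
python3 - <<'E'
from h import *
a=np.load('w3.npy'); ob=dict(ee_pos=a[0],eef_rot=a[1])
im=cv2.imread('pics/w3.png').astype(int)
def circ(m,box,z,pts=False):
    x0,y0,x1,y1=box;m2=np.zeros(m.shape,np.uint8);m2[y0:y1,x0:x1]=m[y0:y1,x0:x1]
    cs,_=cv2.findContours(m2,cv2.RETR_EXTERNAL,cv2.CHAIN_APPROX_NONE);c=max(cs,key=cv2.contourArea)
    P=plane('wrist',c[:,0,:],z,ob)[:,:2]*1000
    s=np.linalg.lstsq(np.c_[2*P,np.ones(len(P))],(P**2).sum(1),rcond=None)[0]
    return s[:2].round(2),np.sqrt(s[2]+s[:2]@s[:2]).round(2),cv2.fitEllipse(c)
g=im.min(2)
for th in (80,100,120): print('sp',circ(g>th,(240,130,285,175),.128), )
for z in (.123,.127,.132,.136): print(z,circ(g>100,(240,130,285,175),z)[:2])
for th in (130,145): print('collar',circ(g>th,(222,195,300,276),.2238))
# lights: dots at deck
m=(g>150);m[:75]=0;m[215:]=0;m[:,185:]&=True
dm=np.zeros(m.shape,np.uint8);cv2.circle(dm,(261,146),74,1,-1);m2=(m&(dm>0)).astype(np.uint8)
n,l,s,c=cv2.connectedComponentsWithStats(m2)
pts=[c[i] for i in range(1,n) if 40<s[i,4]<200 and np.hypot(*(c[i]-[261,146]))>45]
pts=np.array(pts);print(len(pts))
P=plane('wrist',pts,.083,ob)[:,:2]*1000
s=np.linalg.lstsq(np.c_[2*P,np.ones(len(P))],(P**2).sum(1),rcond=None)[0];print('deck',s[:2],np.sqrt(s[2]+s[:2]@s[:2]),'pred resid',(np.linalg.norm(P-s[:2],axis=1)).round(1))
# deck black disc
c=np.array([plane('wrist',[[u,v]],.082,ob)[0] for u,v in [(185,149)]])
for p in [(295,117),(522,120),(513,334),(301,331)]: print(plane('wrist',[[p[0]*.64,p[1]*.64]],.052,ob)[0].round(4))
E
```

```text
sp (array([582.6, 142.7]), np.float64(9.26), ((260.6864318847656, 153.07861328125), (19.621244430541992, 22.362384796142578), 170.59323120117188))
sp (array([582.89, 142.51]), np.float64(8.66), ((260.5330505371094, 153.4443817138672), (18.69451141357422, 20.67909812927246), 162.05958557128906))
sp (array([583.52, 142.56]), np.float64(7.85), ((260.6528625488281, 154.0876922607422), (17.739816665649414, 17.862083435058594), 70.02510833740234))
0.123 (array([583.5 , 142.46]), np.float64(8.82))
0.127 (array([583.02, 142.5 ]), np.float64(8.69))
0.132 (array([582.41, 142.55]), np.float64(8.52))
0.136 (array([581.92, 142.59]), np.float64(8.39))
collar (array([627.2 , 135.48]), np.float64(24.66), ((259.5725402832031, 244.71397399902344), (73.55084228515625, 85.15016174316406), 90.71836853027344))
collar (array([628.35, 135.1 ]), np.float64(23.91), ((258.9238586425781, 246.6346435546875), (72.20956420898438, 80.38227844238281), 98.80472564697266))
14
deck [583.72563223 142.89739084] 70.15734747625159 pred resid [70.  70.1 70.1 70.1 70.  70.2 70.4 70.4 70.1 70.4 70.5 70.6 70.7 68.4]
[0.4904 0.0735 0.052 ]
[0.5141 0.2366 0.052 ]
[0.675  0.2139 0.052 ]
[0.6506 0.0512 0.052 ]
```

```bash
python3 - <<'E'
from h import *
a=np.load('w3.npy'); ob=dict(ee_pos=a[0],eef_rot=a[1])
im=cv2.imread('pics/w3.png')
cv2.imwrite('pics/w3c.png',cv2.resize(im[195:285,200:320],(800,600),interpolation=cv2.INTER_CUBIC))
M=R.from_euler('xyz',ob['eef_rot']).as_matrix()
for dz in (-.002,0,.002,.004):
    Cc=ob['ee_pos']+M[:,2]*dz; Cc[2]=ob['ee_pos'][2]+.0146
    for r in (.0103,.022):
        th=np.radians([0,90,180,270]); P=[Cc+r*(np.cos(t)*M[:,2]+np.sin(t)*M[:,1]) for t in th]
        print(dz,r,((proj('wrist',P,ob)-[200,195])*800/120).round(0).tolist())
E
```

```text
-0.002 0.0103 [[387.0, 393.0], [501.0, 290.0], [387.0, 183.0], [272.0, 290.0]]
-0.002 0.022 [[387.0, 503.0], [630.0, 288.0], [386.0, 56.0], [143.0, 289.0]]
0 0.0103 [[387.0, 412.0], [501.0, 310.0], [387.0, 204.0], [273.0, 310.0]]
0 0.022 [[387.0, 521.0], [629.0, 309.0], [386.0, 78.0], [144.0, 309.0]]
0.002 0.0103 [[387.0, 431.0], [500.0, 330.0], [387.0, 225.0], [273.0, 330.0]]
0.002 0.022 [[387.0, 539.0], [628.0, 329.0], [386.0, 100.0], [145.0, 329.0]]
0.004 0.0103 [[387.0, 450.0], [500.0, 350.0], [387.0, 246.0], [274.0, 350.0]]
0.004 0.022 [[387.0, 557.0], [627.0, 348.0], [386.0, 122.0], [146.0, 349.0]]
```

View pics/w3c.png

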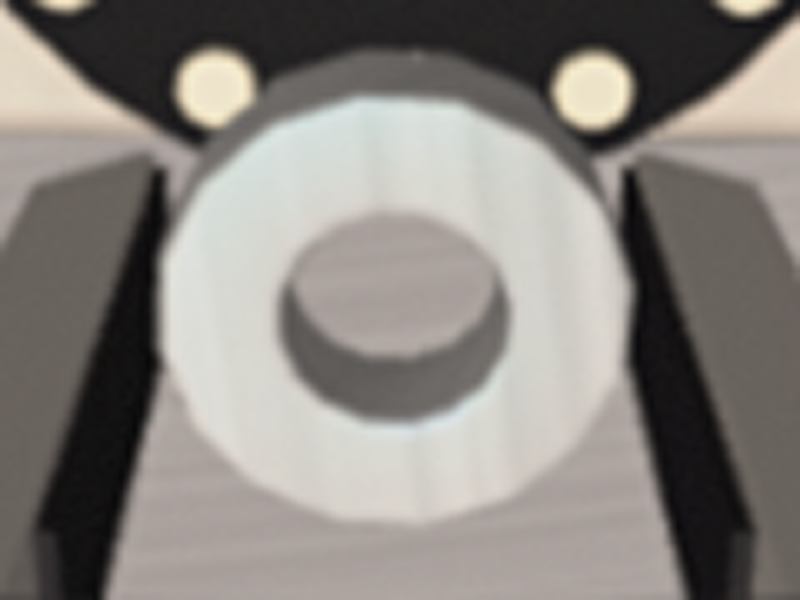

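```bash
python3 - <<'E'
from h import *
plan([.5824,.142,.15],82.3)
E
```

```text
t 6.93 p [0.6235 0.1345 0.2092] yaw_y 82.32 xz [-0.     -0.0002] F [ 0.75 -0.67 -1.21] M [ 0.066 -0.035  0.022] w 0.0436 q [ 0.155  0.497  1.24  -0.     1.405 -1.282]
shift cm [ 5.922  0.199 -4.177] turn 0.02478671999716653
```

Emit:
{"name": "play_rows", "arguments": {
  "increments": [
    [[255,0.5,0.1,-1.5,0],[255,1.5,0.1,-1.7,0],[255,2,0,-1,0],[255,1.5,0,0,0],[255,0.5,0,0,0],[255,0,0,0,0],[255,0,0,0,0],[255,0,0,0,0]]
  ]
}}

```text
time_s: 7.6
ee_pos: [0.5829, 0.1427, 0.1502]
eef_rot: [0.306, 1.569, 0.171]
force: [-0.0, 1.0, -0.7]
grip_width: 0.0435
```

```bash
python3 - <<'E'
from h import *
plan([.5824,.142,.15],82.3)
o,M=st(); im=ctrl.camera('wrist'); np.save('w4.npy',[o['ee_pos'],o['eef_rot']]); cv2.imwrite('pics/w4.png',im[...,::-1])
cv2.imwrite('pics/w4c.png',cv2.resize(im[195:285,200:320,::-1],(800,600),interpolation=cv2.INTER_CUBIC))
E
```

```text
t 7.6 p [0.5829 0.1427 0.1502] yaw_y 82.25 xz [0.0016 0.0003] F [-0.03  0.98 -0.67] M [-0.002  0.049  0.009] w 0.0435 q [ 0.179  0.457  1.437 -0.     1.246 -1.257]
shift cm [ 0.021 -0.072 -0.043] turn -0.04758048429954442
t 7.6 p [0.5829 0.1427 0.1502] yaw_y 82.25 xz [0.0016 0.0003] F [-0.03  0.98 -0.67] M [-0.002  0.049  0.009] w 0.0435 q [ 0.179  0.457  1.437 -0.     1.246 -1.257]
```

View pics/w4c.png

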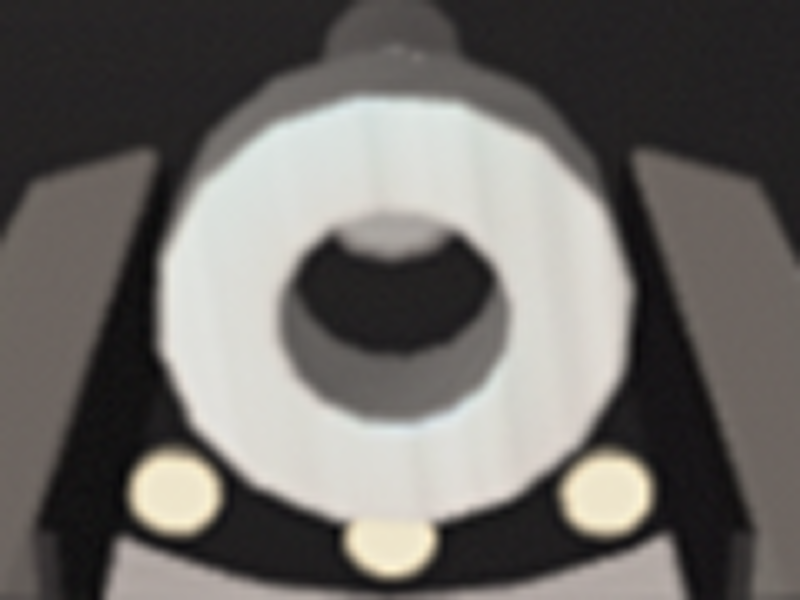

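Emit:
{"name": "play_rows", "arguments": {
  "increments": [
    [[255,0.6,0,0,0],[255,0.6,0,0,0],[255,0.6,0,0,0],[255,0.6,0,0,0],[255,0.6,0,0,0],[255,0,0,0,0],[255,0,0,0,0]]
  ]
}}

```text
time_s: 8.23
ee_pos: [0.582, 0.143, 0.1186]
eef_rot: [-2.777, 1.57, -2.911]
force: [-1.2, -0.0, 0.5]
grip_width: 0.0433
```

```bash
python3 - <<'E'
from h import *
o,M=st(); im=ctrl.camera('wrist'); cv2.imwrite('pics/w5.png',im[...,::-1])
cv2.imwrite('pics/w5c.png',cv2.resize(im[195:285,200:320,::-1],(800,600),interpolation=cv2.INTER_CUBIC))
E
```

```text
t 8.23 p [0.582  0.143  0.1186] yaw_y 82.28 xz [-0.0008 -0.0002] F [-1.25 -0.    0.55] M [0.025 0.029 0.001] w 0.0433 q [ 0.18   0.489  1.468 -0.     1.185 -1.256]
```

View pics/w5c.png

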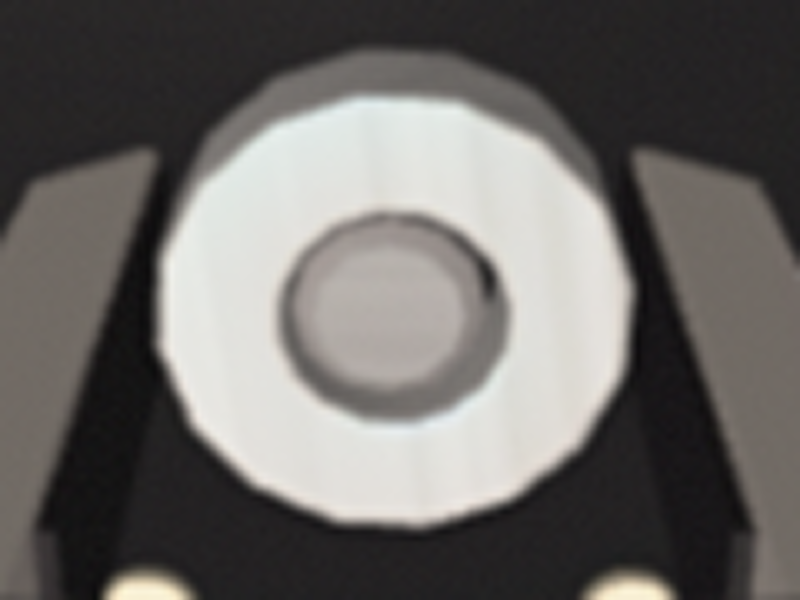

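Emit:
{"name": "play_rows", "arguments": {
  "increments": [
    [[255,0,-0.08,0,0],[255,0.6,0,0,0],[255,0.6,0,0,0],[255,0.6,0,0,0],[255,0.6,0,0,0],[255,0.6,0,0,0],[255,0.2,0,0,0],[255,0,0,0,0],[255,0,0,0,0]]
  ]
}}

```text
time_s: 9.03
ee_pos: [0.5821, 0.1423, 0.087]
eef_rot: [-2.756, 1.571, -2.891]
force: [0.1, -0.2, -0.6]
grip_width: 0.0434
```

```bash
python3 - <<'E'
from h import *
st()
E
```

```text
t 9.03 p [0.5821 0.1423 0.087 ] yaw_y 82.28 xz [-0. -0.] F [ 0.07 -0.17 -0.59] M [-0.042 -0.046 -0.033] w 0.0434 q [ 0.179  0.525  1.494 -0.     1.123 -1.257]
```

Emit:
{"name": "play_rows", "arguments": {
  "increments": [
    [[255,0.15,0,0,0],[255,0.1,0,0,0],[255,0.05,0,0,0],[255,0,0,0,0]]
  ]
}}

```text
time_s: 9.37
ee_pos: [0.5821, 0.1423, 0.084]
eef_rot: [-1.278, 1.571, -1.413]
force: [0.3, 0.4, -1.3]
grip_width: 0.0432
```

Emit:
{"name": "play_rows", "arguments": {
  "increments": [
    [[255,0.05,0,0,0],[255,0,0,0,0]]
  ]
}}

```text
time_s: 9.53
ee_pos: [0.5821, 0.1423, 0.0835]
eef_rot: [0.28, 1.571, 0.145]
force: [1.0, -0.3, -0.3]
grip_width: 0.0435
```

Emit:
{"name": "play_rows", "arguments": {
  "increments": [
    [[255,0.05,0,0,0],[255,0,0,0,0]]
  ]
}}

```text
time_s: 9.7
ee_pos: [0.5822, 0.1422, 0.0833]
eef_rot: [0.201, 1.571, 0.066]
force: [-0.6, -0.5, 3.2]
grip_width: 0.0433
```

Emit:
{"name": "play_rows", "arguments": {
  "increments": [
    [[90,0,0,0,0],[90,0,0,0,0],[90,0,0,0,0],[90,0,0,0,0],[90,-1,0,0,0],[90,-2,0,0,0],[90,-3,0,0,0],[90,-2,0,0,0],[255,0,0,0,0],[255,0,0,0,0],[255,0,0,0,0],[255,0,0,0,0]]
  ],
  "newtons": 10
}}

```text
time_s: 10.7
ee_pos: [0.5816, 0.1421, 0.162]
eef_rot: [-2.833, 1.569, -2.968]
force: [-0.3, -0.4, 0.3]
grip_width: 0.0376
```

Emit:
{"name": "play_rows", "arguments": {
  "increments": [
    [[255,0,0,0,0],[255,0,0,0,0],[255,0,0,0,0]]
  ]
}}

```text
time_s: 10.95
ee_pos: [0.5819, 0.1422, 0.1626]
eef_rot: [-2.808, 1.57, -2.943]
force: [-0.6, -0.1, -0.3]
grip_width: 0.0177
```

```bash
python3 - <<'E'
from h import *
o,M=st(); im=ctrl.camera('wrist'); cv2.imwrite('pics/w6.png',im[...,::-1]);s=ctrl.camera('scene');cv2.imwrite('pics/s6.png',s[...,::-1])
a=cv2.resize(im[140:285,165:360,::-1],(400,300));b=cv2.resize(s[140:215,225:325,::-1],(400,300),interpolation=cv2.INTER_CUBIC)
cv2.imwrite('pics/w6c.png',np.hstack([a,b]))
E
```

```text
t 10.95 p [0.5819 0.1422 0.1626] yaw_y 82.28 xz [-0.0008 -0.0002] F [-0.58 -0.11 -0.29] M [-0.044 -0.026 -0.028] w 0.0177 q [ 0.179  0.445  1.425 -0.     1.273 -1.257]
```

View pics/w6c.png

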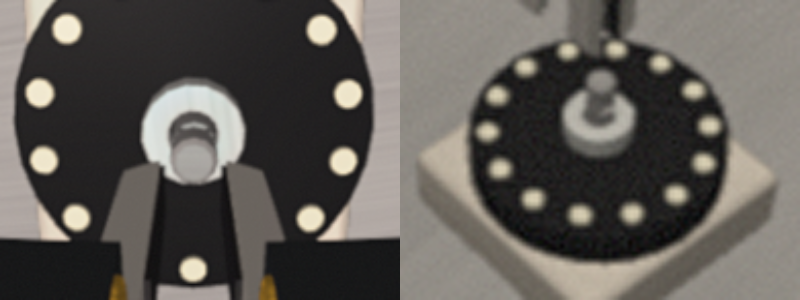

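Emit:
{"name": "play_rows", "arguments": {
  "increments": [
    [[255,0,0,0,0],[255,0.5,0,0,0],[255,0.8,0,0,0],[255,0.6,0,0,0],[255,0.2,0,0,0],[255,0,0,0,0]]
  ]
}}

```text
time_s: 11.55
ee_pos: [0.5817, 0.1422, 0.141]
eef_rot: [-2.861, 1.569, -2.995]
force: [-1.0, -0.6, -0.7]
grip_width: 0.0002
```

Emit:
{"name": "play_rows", "arguments": {
  "increments": [
    [[255,0.1,0,0,0],[255,0.1,0,0,0],[255,0.1,0,0,0],[255,0.1,0,0,0],[255,0,0,0,0]]
  ]
}}

```text
time_s: 11.97
ee_pos: [0.582, 0.1422, 0.1379]
eef_rot: [-2.809, 1.571, -2.944]
force: [-0.8, -0.8, -0.1]
grip_width: 0.0001
```

Emit:
{"name": "play_rows", "arguments": {
  "increments": [
    [[255,0.1,0,0,0],[255,0.1,0,0,0],[255,0.1,0,0,0],[255,0.1,0,0,0],[255,0.1,0,0,0],[255,0,0,0,0]]
  ]
}}

```text
time_s: 12.47
ee_pos: [0.582, 0.1423, 0.1328]
eef_rot: [-2.819, 1.57, -2.954]
force: [-0.3, 0.3, 0.0]
grip_width: 0.0003
```

Emit:
{"name": "play_rows", "arguments": {
  "increments": [
    [[255,0.1,0,0,0],[255,0.1,0,0,0],[255,0,0,0,0]]
  ]
}}

```text
time_s: 12.72
ee_pos: [0.582, 0.1423, 0.1308]
eef_rot: [-2.928, 1.571, -3.062]
force: [-0.3, 0.0, -0.6]
grip_width: 0.0008
```

Emit:
{"name": "play_rows", "arguments": {
  "increments": [
    [[255,0.1,0,0,0],[255,0,0,0,0]]
  ]
}}

```text
time_s: 12.88
ee_pos: [0.5822, 0.1423, 0.1304]
eef_rot: [0.351, 1.57, 0.216]
force: [-0.9, -0.4, 3.9]
grip_width: 0.0008
```

Emit:
{"name": "play_rows", "arguments": {
  "increments": [
    [[255,0.05,0,0,0],[255,0,0,0,0]]
  ]
}}

```text
time_s: 13.05
ee_pos: [0.5822, 0.1423, 0.1304]
eef_rot: [0.27, 1.57, 0.135]
force: [-2.9, -0.6, 7.7]
grip_width: 0.0002
```

Emit:
{"name": "play_rows", "arguments": {
  "increments": [
    [[90,-2,0,0,0],[90,-2,0,0,0],[90,-1,0,0,-5.5],[90,0,0,0,-5.5],[90,0,0,0,-5.5],[90,0,0,0,-5.4],[90,0,0,0,0]]
  ]
}}

```text
time_s: 13.63
ee_pos: [0.5821, 0.1422, 0.1795]
eef_rot: [-1.938, 1.571, -1.686]
force: [-0.0, 0.8, -0.1]
grip_width: 0.0436
```

```bash
python3 - <<'E'
from h import *
plan([.432,-.1967,.13],104.2)
E
```

```text
t 13.63 p [0.5821 0.1422 0.1795] yaw_y 104.44 xz [-0.     -0.0001] F [-0.03  0.85 -0.12] M [ 0.041  0.033 -0.015] w 0.0436 q [ 0.179  0.43   1.406 -0.     1.306 -1.644]
shift cm [  4.95  -29.082 -22.981] turn 0.23540956194682394
```

Emit:
{"name": "play_rows", "arguments": {
  "increments": [
    [[90,0,-2.9,-2.3,0],[90,0,-2.9,-2.3,0],[90,0,-2.9,-2.3,0],[90,0,-2.9,-2.3,0],[90,0.5,-2.9,-2.3,0],[90,0.9,-2.9,-2.3,0],[90,0.9,-2.9,-2.3,0],[90,0.9,-2.9,-2.3,0],[90,0.9,-2.9,-2.3,0],[90,0.9,-2.98,-2.28,0],[90,0,0,0,0],[90,0,0,0,0]]
  ]
}}

```text
time_s: 14.63
ee_pos: [0.4297, -0.1972, 0.1292]
eef_rot: [2.361, 1.57, 2.602]
force: [0.0, 0.8, -0.9]
grip_width: 0.0602
```

Emit:
{"name": "play_rows", "arguments": {
  "increments": [
    [[90,0,0,0,0],[90,0,0,0,0]]
  ]
}}

```text
time_s: 14.8
ee_pos: [0.431, -0.1952, 0.1298]
eef_rot: [-0.546, 1.57, -0.298]
force: [-0.5, -0.2, 0.0]
grip_width: 0.0606
```

```bash
python3 - <<'E'
from h import *
o,M=st(); im=ctrl.camera('wrist'); cv2.imwrite('pics/w7.png',im[...,::-1]);np.save('w7.npy',[o['ee_pos'],o['eef_rot']])
cv2.imwrite('pics/w7b.png',cv2.resize(im[60:300,100:420,::-1],(800,600),interpolation=cv2.INTER_CUBIC))
E
```

```text
t 14.8 p [ 0.431  -0.1952  0.1298] yaw_y 104.17 xz [ 0.0005 -0.0001] F [-0.46 -0.22  0.01] M [-0.001  0.017 -0.045] w 0.0606 q [-0.503  0.211  1.82   0.     1.11  -2.321]
```

View pics/w7b.png

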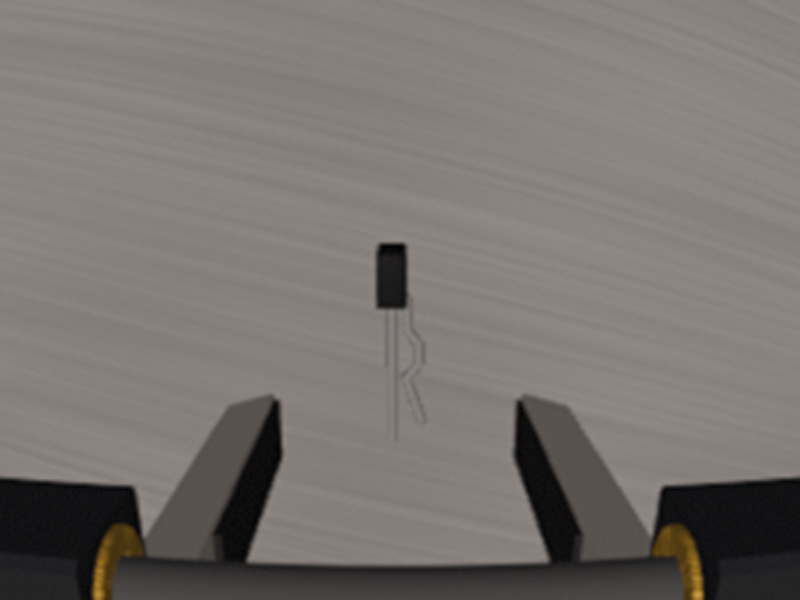

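```bash
python3 - <<'E'
from h import *
a=np.load('w7.npy'); ob=dict(ee_pos=a[0],eef_rot=a[1])
px=lambda u,v:(100+(u+.5)*.4-.5,60+(v+.5)*.4-.5)
for n,(u,v,z) in dict(t1=(377,253,.032),t2=(406,253,.032),t3=(406,307,.032),t4=(377,307,.032),legA=(393,315,.003),tip=(396,439,.002)).items():
    print(n,plane('wrist',[px(u,v)],z,ob)[0].round(4))
im=cv2.imread('pics/w7.png')
cv2.imwrite('pics/w7c.png',cv2.resize(im[150:245,215:310],(600,600),interpolation=cv2.INTER_CUBIC))
E
```

```text
t1 [ 0.4019 -0.2098  0.032 ]
t2 [ 0.3993 -0.1993  0.032 ]
t3 [ 0.4194 -0.1941  0.032 ]
t4 [ 0.4221 -0.2049  0.032 ]
legA [ 0.4303 -0.1967  0.003 ]
tip [ 0.4853 -0.1816  0.002 ]
```

View pics/w7c.png

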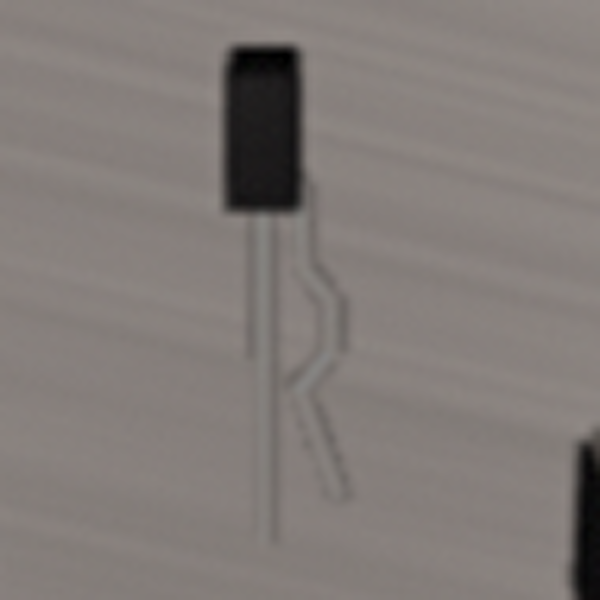

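```bash
python3 - <<'E'
from h import *
a=np.load('w7.npy'); ob=dict(ee_pos=a[0],eef_rot=a[1])
f=95/600
px=lambda u,v:(215+(u+.5)*f-.5,150+(v+.5)*f-.5)
A,B,T=[plane('wrist',[px(u,v)],.003,ob)[0] for u,v in [(263,225),(266,390),(268,543)]]
for p,q in ((A,B),(A,T)): print(np.degrees(np.arctan2(*(q-p)[1::-1])),p,q)
y=np.arctan2(*(T-A)[1::-1]);d=np.array([np.cos(y),np.sin(y)]);print('tab from tip',T[:2]-.077*d)
c=[plane('wrist',[px(u,v)],.032,ob)[0] for u,v in [(226,70),(301,70),(301,210),(226,210)]];print(np.mean(c,0),np.round(c,4))
c=np.array(c); print(np.degrees(np.arctan2(*(c[3]-c[0])[1::-1])),np.degrees(np.arctan2(*(c[2]-c[1])[1::-1])))
plan([.411,-.202,.004],104.8)
E
```

```text
15.006170817753121 [ 0.4299883  -0.19751694  0.003     ] [ 0.45799183 -0.19001018  0.003     ]
14.856759588950219 [ 0.4299883  -0.19751694  0.003     ] [ 0.48547029 -0.18279915  0.003     ]
tab from tip [ 0.41104441 -0.20254221]
[ 0.41073642 -0.20200207  0.032     ] [[ 0.4017 -0.21    0.032 ]
 [ 0.399  -0.1992  0.032 ]
 [ 0.4197 -0.1939  0.032 ]
 [ 0.4225 -0.2049  0.032 ]]
13.78697224681694 14.256940702782318
t 14.85 p [ 0.4311 -0.1951  0.1298] yaw_y 104.21 xz [ 0.0005 -0.0002] F [0.3  0.78 0.1 ] M [ 0.047  0.074 -0.024] w 0.0604 q [-0.502  0.211  1.82   0.     1.11  -2.321]
shift cm [12.584 -0.168 -2.124] turn -0.5883398179259984
```

Emit:
{"name": "play_rows", "arguments": {
  "increments": [
    [[90,1,-0.17,-1,0],[90,2.5,0,-1.1,0],[90,2.5,0,0,0],[90,2.5,0,0,0],[90,2,0,0,0],[90,1,0,0,0],[90,0.6,0,0,0],[90,0,0,0,0],[90,0,0,0,0]]
  ]
}}

```text
time_s: 15.6
ee_pos: [0.4111, -0.2028, 0.0093]
eef_rot: [-0.814, 1.57, -0.566]
force: [-0.5, -0.3, 0.2]
grip_width: 0.0605
```

```bash
python3 - <<'E'
from h import *
plan([.411,-.202,.0035],104.5)
o,M=st(); im=ctrl.camera('wrist'); cv2.imwrite('pics/w8b.png',cv2.resize(im[60:300,100:420,::-1],(800,600),interpolation=cv2.INTER_CUBIC))
E
```

```text
t 15.6 p [ 0.4111 -0.2028  0.0093] yaw_y 104.21 xz [ 0.0008 -0.0005] F [-0.52 -0.26  0.22] M [ 0.005 -0.02   0.014] w 0.0605 q [-0.538  0.38   1.941 -0.     0.819 -2.357]
shift cm [0.58  0.077 0.004] turn -0.29443355124482196
t 15.6 p [ 0.4111 -0.2028  0.0093] yaw_y 104.21 xz [ 0.0008 -0.0005] F [-0.52 -0.26  0.22] M [ 0.005 -0.02   0.014] w 0.0605 q [-0.538  0.38   1.941 -0.     0.819 -2.357]
```

View pics/w8b.png

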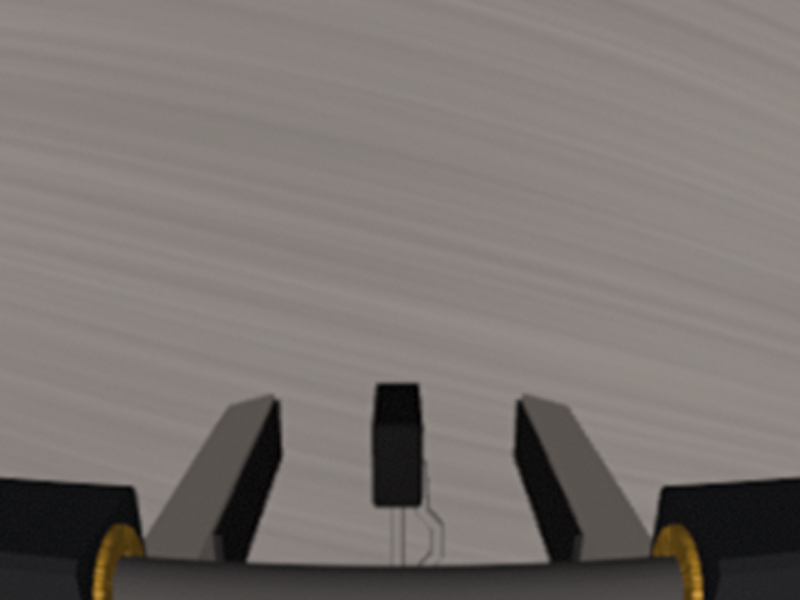

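Emit:
{"name": "play_rows", "arguments": {
  "increments": [
    [[90,0.3,0,0,0],[90,0.25,0,0,0],[90,0,0,0,0],[90,0,0,0,0],[255,0,0,0,0],[255,0,0,0,0],[255,0,0,0,0],[255,0,0,0,0],[255,0,0,0,0],[255,0,0,0,0],[255,0,0,0,0],[255,0,0,0,0]]
  ],
  "newtons": 40
}}

```text
time_s: 16.65
ee_pos: [0.4106, -0.2028, 0.003]
eef_rot: [2.548, 1.571, 2.795]
force: [0.7, -0.2, -0.0]
grip_width: 0.0114
```

Emit:
{"name": "play_rows", "arguments": {
  "increments": [
    [[255,0,0,0,0],[255,0,0,0,0]]
  ]
}}

```text
time_s: 16.82
ee_pos: [0.4106, -0.2028, 0.0031]
eef_rot: [-1.825, 1.571, -1.577]
force: [-0.1, 0.7, 0.4]
grip_width: 0.0115
```

```bash
python3 - <<'E'
from h import *
st()
E
```

```text
t 16.82 p [ 0.4106 -0.2028  0.0031] yaw_y 104.18 xz [-0. -0.] F [-0.07  0.72  0.39] M [0.026 0.027 0.018] w 0.0115 q [-0.539  0.392  1.944 -0.     0.805 -2.357]
```

Emit:
{"name": "play_rows", "arguments": {
  "increments": [
    [[255,-0.5,0,0,0],[255,-1.5,0,0,0],[255,-3,0,0,0],[255,-3,0,0,0],[255,-3,0,0,0],[255,-3,0,0,0],[255,-3,0,0,5.6],[255,-1,0,0,5.6],[255,0,0,0,5.6],[255,0,0,0,5.6],[255,0,0,0,0],[255,0,0,0,0]]
  ]
}}

```text
time_s: 17.82
ee_pos: [0.4104, -0.2027, 0.1832]
eef_rot: [-1.637, 1.571, -1.777]
force: [0.7, -0.6, -0.6]
grip_width: 0.0117
```

```bash
python3 - <<'E'
from h import *
plan([.4836,.1566,.18],81.8)
o,M=st(); im=ctrl.camera('wrist'); cv2.imwrite('pics/w9b.png',cv2.resize(im[...,::-1],(800,600),interpolation=cv2.INTER_CUBIC))
E
```

```text
t 17.82 p [ 0.4104 -0.2027  0.1832] yaw_y 81.95 xz [-0. -0.] F [ 0.73 -0.58 -0.63] M [0.019 0.054 0.043] w 0.0117 q [-0.539  0.115  1.799 -0.     1.228 -1.969]
shift cm [ 0.321 36.602  2.213] turn 0.1523462587817903
t 17.82 p [ 0.4104 -0.2027  0.1832] yaw_y 81.95 xz [-0. -0.] F [ 0.73 -0.58 -0.63] M [0.019 0.054 0.043] w 0.0117 q [-0.539  0.115  1.799 -0.     1.228 -1.969]
```

View pics/w9b.png

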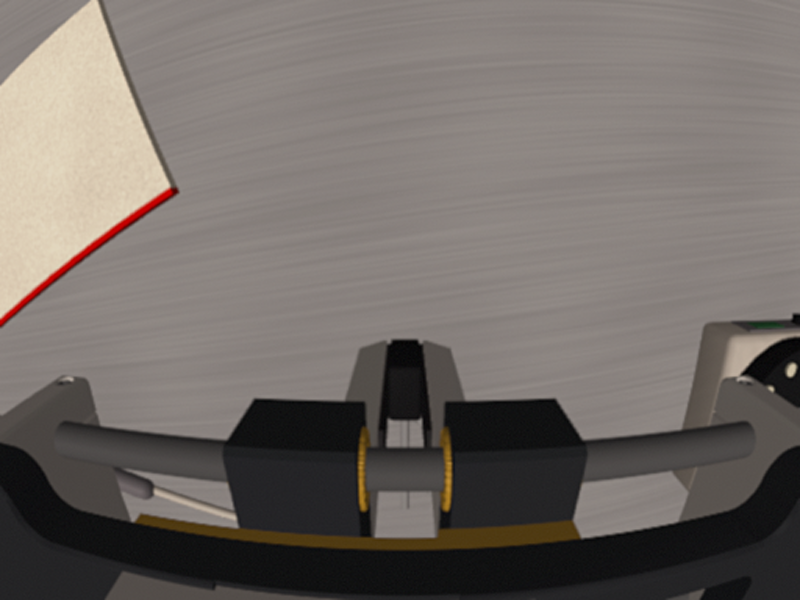

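Emit:
{"name": "play_rows", "arguments": {
  "increments": [
    [[255,0,2,0,0],[255,0,3.5,0.2,0],[255,0,3.6,0.2,0],[255,0,3.6,0.2,0],[255,0,3.6,0.2,0],[255,0,3.6,0.2,0],[255,0,3.6,0.2,0],[255,0,3.6,0.2,0],[255,0,3.6,0.2,0],[255,0,3.6,0.2,0],[255,0,2.3,0.3,0],[255,0,0,0,0]]
  ]
}}

```text
time_s: 18.87
ee_pos: [0.4839, 0.1599, 0.1827]
eef_rot: [2.519, 1.57, 2.382]
force: [-0.0, -0.3, 0.0]
grip_width: 0.0122
```

Emit:
{"name": "play_rows", "arguments": {
  "increments": [
    [[255,0,0,0,0],[255,0,0,0,0],[255,0,0,0,0],[255,0,0,0,0]]
  ]
}}

```text
time_s: 19.2
ee_pos: [0.4837, 0.1556, 0.1832]
eef_rot: [-0.133, 1.571, -0.278]
force: [-0.3, 0.5, -1.7]
grip_width: 0.0117
```

```bash
python3 - <<'E'
from h import *
plan([.4836,.1566,.1115],81.8)
E
```

```text
t 19.2 p [0.4837 0.1556 0.1832] yaw_y 81.74 xz [ 0.0002 -0.    ] F [-0.32  0.47 -1.67] M [ 0.029  0.026 -0.029] w 0.0117 q [ 0.239  0.227  1.667 -0.     1.248 -1.187]
shift cm [ 7.167  0.1   -0.025] turn -0.06030221645079337
```

Emit:
{"name": "play_rows", "arguments": {
  "increments": [
    [[255,1,0.1,0,0],[255,2,0,0,0],[255,2,0,0,0],[255,1.2,0,0,0],[255,0.6,0,0,0],[255,0.3,0,0,0],[255,0,0,0,0],[255,0,0,0,0],[255,0,0,0,0]]
  ]
}}

```text
time_s: 19.95
ee_pos: [0.4842, 0.1575, 0.1128]
eef_rot: [0.388, 1.57, 0.244]
force: [-0.4, 1.4, 0.5]
grip_width: 0.012
```

```bash
python3 - <<'E'
from h import *
plan([.4836,.1566,.1115],81.8)
o,M=st(); im=ctrl.camera('wrist'); cv2.imwrite('pics/w10.png',im[...,::-1]);cv2.imwrite('pics/w10b.png',cv2.resize(im[205:355,160:360,::-1],(800,600),interpolation=cv2.INTER_CUBIC)); np.save('w10.npy',[o['ee_pos'],o['eef_rot']])
s=ctrl.camera('scene');cv2.imwrite('pics/s10.png',s[...,::-1]); cv2.imwrite('pics/s10b.png',cv2.resize(s[130:205,215:315,::-1],(800,600),interpolation=cv2.INTER_CUBIC))
E
```

```text
t 19.95 p [0.4842 0.1575 0.1128] yaw_y 81.78 xz [0.0012 0.0003] F [-0.37  1.44  0.51] M [ 0.019  0.026 -0.021] w 0.012 q [ 0.243  0.309  1.74   0.     1.092 -1.185]
shift cm [ 0.129 -0.099 -0.047] turn -0.022425909603100536
t 19.95 p [0.4842 0.1575 0.1128] yaw_y 81.78 xz [0.0012 0.0003] F [-0.37  1.44  0.51] M [ 0.019  0.026 -0.021] w 0.012 q [ 0.243  0.309  1.74   0.     1.092 -1.185]
```

View pics/w10b.png

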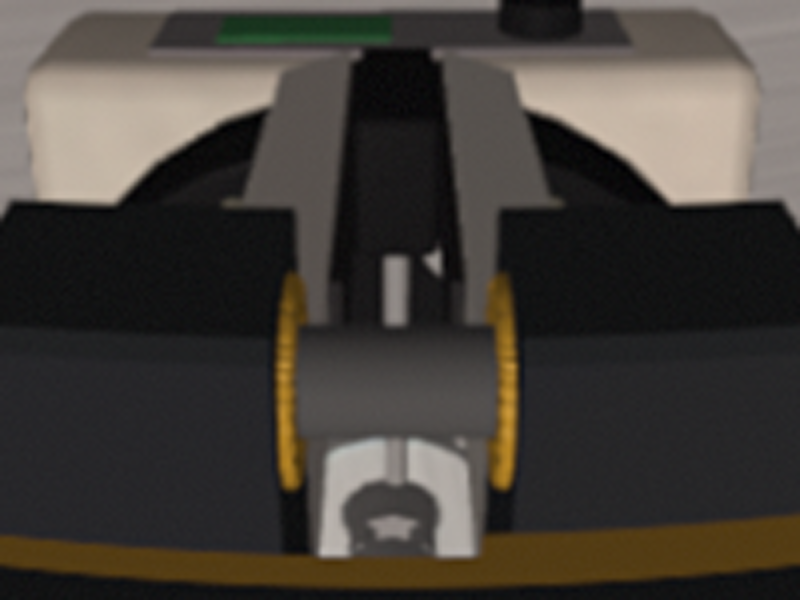

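View pics/s10b.png

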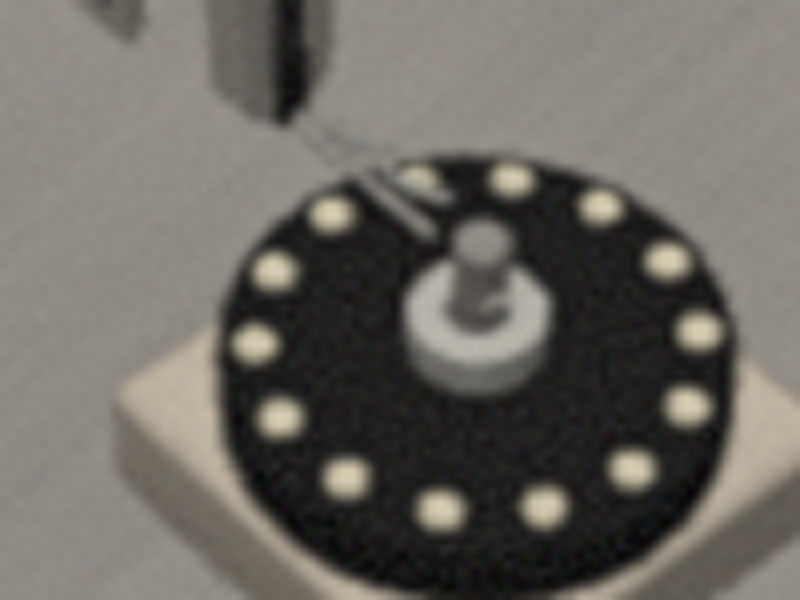

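Emit:
{"name": "play_rows", "arguments": {
  "increments": [
    [[255,0.12,-0.09,0,0],[255,0,0,0,0],[255,0,0,0,0]]
  ]
}}

```text
time_s: 20.3
ee_pos: [0.4837, 0.1565, 0.1109]
eef_rot: [0.432, 1.571, 0.289]
force: [-0.1, -0.7, -1.4]
grip_width: 0.0119
```

```bash
python3 - <<'E'
from h import *
plan([.4836,.1566,.1115],81.8)
o,M=st(); im=ctrl.camera('wrist');cv2.imwrite('pics/w11b.png',cv2.resize(im[275:350,210:310,::-1],(800,600),interpolation=cv2.INTER_CUBIC))
E
```

```text
t 20.3 p [0.4837 0.1565 0.1109] yaw_y 81.78 xz [0.0001 0.    ] F [-0.14 -0.68 -1.45] M [0.046 0.044 0.034] w 0.0119 q [ 0.241  0.31   1.743  0.     1.089 -1.186]
shift cm [-0.062  0.005 -0.011] turn -0.022419522362810085
t 20.3 p [0.4837 0.1565 0.1109] yaw_y 81.78 xz [0.0001 0.    ] F [-0.14 -0.68 -1.45] M [0.046 0.044 0.034] w 0.0119 q [ 0.241  0.31   1.743  0.     1.089 -1.186]
```

View pics/w11b.png

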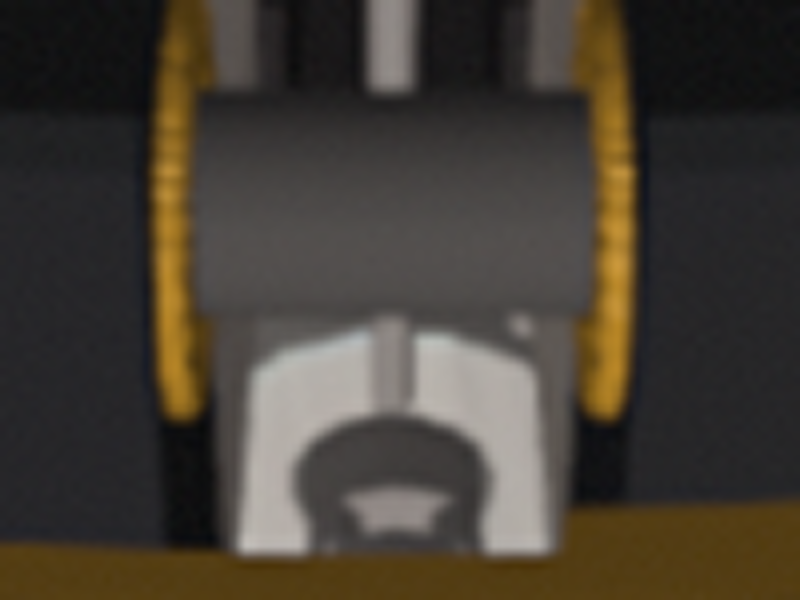

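Emit:
{"name": "play_rows", "arguments": {
  "increments": [
    [[255,-0.05,0,0.3,0],[255,0,0,0.4,0],[255,0,0,0.2,0],[255,0,0,0,0],[255,0,0,0,0]]
  ]
}}

```text
time_s: 20.77
ee_pos: [0.4927, 0.1552, 0.1112]
eef_rot: [-2.786, 1.571, -2.929]
force: [0.1, -0.5, -0.0]
grip_width: 0.0114
```

```bash
cat >> h.py <<'E'
def rel():
    o,M=st(); d=o['ee_pos'][:2]-np.array([.5826,.1423]); a=np.radians(-8.2); n=np.array([np.cos(a),np.sin(a)])
    print('along mm',(d@n*1000).round(2),'lat',(n[0]*d[1]-n[1]*d[0])*1000,'z-.1115',(o['ee_pos'][2]-.1115)*1000,'F along',o['force'][:2]@n,'Flat',n[0]*o['force'][1]-n[1]*o['force'][0],'Fz',o['force'][2])
    return o
E
python3 -c "
from h import *
rel()"
```

```text
t 20.77 p [0.4927 0.1552 0.1112] yaw_y 81.77 xz [-0.0002 -0.    ] F [ 0.07 -0.51 -0.04] M [-0.034  0.008  0.048] w 0.0114 q [ 0.234  0.327  1.719  0.     1.096 -1.193]
along mm -90.83 lat -0.040139337208510914 z-.1115 -0.27856162624211034 F along 0.13802863174195965 Flat -0.49292881617874656 Fz -0.04373535129233247
```

Emit:
{"name": "play_rows", "arguments": {
  "increments": [
    [[255,-0.02,0,0.15,0],[255,0,0,0.15,0],[255,0,0,0.1,0],[255,0,0,0.1,0],[255,0,0,0,0]]
  ]
}}

```text
time_s: 21.18
ee_pos: [0.4977, 0.1545, 0.1115]
eef_rot: [0.256, 1.571, 0.112]
force: [-0.4, -0.3, -0.0]
grip_width: 0.0117
```

Emit:
{"name": "play_rows", "arguments": {
  "increments": [
    [[255,0,0,0.1,0],[255,0,0,0.1,0],[255,0,0,0,0]]
  ]
}}

```text
time_s: 21.43
ee_pos: [0.4997, 0.1543, 0.1116]
eef_rot: [0.168, 1.571, 0.024]
force: [0.6, -0.5, 0.7]
grip_width: 0.0118
```

```bash
python3 -c "
from h import *
rel()"
```

```text
t 21.43 p [0.4997 0.1543 0.1116] yaw_y 81.78 xz [0.0001 0.    ] F [ 0.61 -0.51  0.67] M [ 0.054  0.012 -0.073] w 0.0118 q [ 0.229  0.339  1.701 -0.     1.101 -1.198]
along mm -83.79 lat 0.011920292896018536 z-.1115 0.0524754921872872 F along 0.672132732828845 Flat -0.4196853426126223 Fz 0.6661665112345303
```

Emit:
{"name": "play_rows", "arguments": {
  "increments": [
    [[255,0,0,0.1,0],[255,0,0,0.1,0],[255,0,0,0.1,0],[255,0,0,0,0]]
  ]
}}

```text
time_s: 21.77
ee_pos: [0.5027, 0.1538, 0.1115]
eef_rot: [0.373, 1.571, 0.23]
force: [-0.1, -0.2, 0.1]
grip_width: 0.0116
```

Emit:
{"name": "play_rows", "arguments": {
  "increments": [
    [[255,0,0,0.1,0],[255,0,0,0.1,0],[255,0,0,0.1,0],[255,0,0,0,0]]
  ]
}}

```text
time_s: 22.1
ee_pos: [0.5056, 0.1534, 0.1115]
eef_rot: [-0.221, 1.571, -0.365]
force: [0.3, 0.3, 0.5]
grip_width: 0.0118
```

```bash
python3 - <<'E'
from h import *
rel()
im=ctrl.camera('wrist');s=ctrl.camera('scene')
cv2.imwrite('pics/w12b.png',np.hstack([cv2.resize(x[:,:,::-1],(400,300),interpolation=cv2.INTER_CUBIC) for x in (im[275:350,210:310],s[130:205,215:315])]))
E
```

```text
t 22.1 p [0.5056 0.1534 0.1115] yaw_y 81.78 xz [ 0.0001 -0.    ] F [0.28 0.34 0.49] M [ 0.057 -0.028  0.032] w 0.0118 q [ 0.225  0.35   1.686 -0.     1.105 -1.202]
along mm -77.75 lat -0.017629731307783336 z-.1115 0.036451483852575906 F along 0.22450143691150465 Flat 0.37308048114350495 Fz 0.49490362445197456
```

View pics/w12b.png

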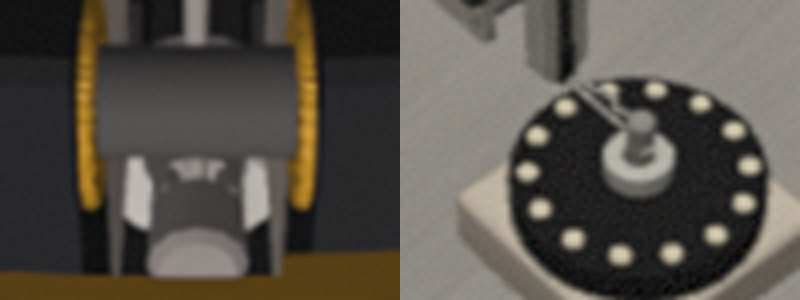

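Emit:
{"name": "play_rows", "arguments": {
  "increments": [
    [[255,0,0,0.15,0],[255,0,0,0.15,0],[255,0,0,0.15,0],[255,0,0,0.15,0],[255,0,0,0.15,0],[255,0,0,0.15,0],[255,0,0,0,0]]
  ]
}}

```text
time_s: 22.78
ee_pos: [0.5146, 0.152, 0.1115]
eef_rot: [-1.211, 1.571, -1.354]
force: [0.4, 0.3, -1.0]
grip_width: 0.0114
```

Emit:
{"name": "play_rows", "arguments": {
  "increments": [
    [[255,0,0,0.1,0],[255,0,0,0.1,0],[255,0,0,0.1,0],[255,0,0,0.1,0],[255,0,0,0,0]]
  ]
}}

```text
time_s: 23.2
ee_pos: [0.5185, 0.1515, 0.1116]
eef_rot: [0.508, 1.571, 0.365]
force: [0.6, 0.4, 0.2]
grip_width: 0.0116
```

```bash
python3 -c "
from h import *
rel()"
```

```text
t 23.2 p [0.5185 0.1515 0.1116] yaw_y 81.78 xz [0. 0.] F [0.61 0.42 0.21] M [-0.043  0.001  0.03 ] w 0.0116 q [ 0.217  0.374  1.652  0.     1.115 -1.211]
along mm -64.78 lat 0.007131216762676015 z-.1115 0.056688916445502 F along 0.5471283585751521 Flat 0.5044074833392991 Fz 0.21293833979701582
```

Emit:
{"name": "play_rows", "arguments": {
  "increments": [
    [[255,0,0,0.1,0],[255,0,0,0.1,0],[255,0,0,0.1,0],[255,0,0,0.1,0],[255,0,0,0,0]]
  ]
}}

```text
time_s: 23.62
ee_pos: [0.5224, 0.1511, 0.1114]
eef_rot: [2.433, 1.571, 2.289]
force: [0.1, 1.9, -0.7]
grip_width: 0.0119
```

Emit:
{"name": "play_rows", "arguments": {
  "increments": [
    [[255,0,0,0.1,0],[255,0,0,0.1,0],[255,0,0,0.1,0],[255,0,0,0,0]]
  ]
}}

```text
time_s: 23.95
ee_pos: [0.5254, 0.1506, 0.1115]
eef_rot: [0.899, 1.571, 0.755]
force: [-1.9, 2.5, -1.4]
grip_width: 0.0116
```

```bash
python3 -c "
from h import *
rel()"
```

```text
t 23.95 p [0.5254 0.1506 0.1115] yaw_y 81.78 xz [0.0001 0.0001] F [-1.93  2.52 -1.36] M [0.502 0.258 0.192] w 0.0116 q [ 0.212  0.388  1.634  0.     1.12  -1.215]
along mm -57.77 lat 0.06903848679770327 z-.1115 0.017618437487432193 F along -2.2742163340629364 Flat 2.218140693087348 Fz -1.3606915530438415
```

Emit:
{"name": "play_rows", "arguments": {
  "increments": [
    [[255,0,0,0.1,0],[255,0,0,0.1,0],[255,0,0,0.1,0],[255,0,0,0,0]]
  ]
}}

```text
time_s: 24.28
ee_pos: [0.5284, 0.1502, 0.1115]
eef_rot: [1.773, 1.571, 1.629]
force: [-2.3, 3.3, -0.7]
grip_width: 0.0116
```

Emit:
{"name": "play_rows", "arguments": {
  "increments": [
    [[255,0,0,0.1,0],[255,0,0,0.1,0],[255,0,0,0,0]]
  ]
}}

```text
time_s: 24.53
ee_pos: [0.5302, 0.1499, 0.1114]
eef_rot: [2.795, 1.57, 2.652]
force: [-1.9, 3.2, -1.7]
grip_width: 0.0116
```

Emit:
{"name": "play_rows", "arguments": {
  "increments": [
    [[255,0,0,0.1,0],[255,0,0,0.1,0],[255,0,0,0,0]]
  ]
}}

```text
time_s: 24.78
ee_pos: [0.5329, 0.1497, 0.1118]
eef_rot: [0.352, 1.569, 0.209]
force: [1.8, 4.0, -1.2]
grip_width: 0.0122
```

```bash
python3 -c "
from h import *
rel()"
```

```text
t 24.78 p [0.5329 0.1497 0.1118] yaw_y 81.78 xz [0.0016 0.0003] F [ 1.8   4.01 -1.15] M [ 0.828 -0.333  0.216] w 0.0122 q [ 0.208  0.401  1.615  0.     1.125 -1.22 ]
along mm -50.29 lat 0.22160380972095858 z-.1115 0.3212513154337987 F along 1.209496878821806 Flat 4.2221574018967996 Fz -1.1519258462282953
```

Emit:
{"name": "play_rows", "arguments": {
  "increments": [
    [[255,0,0,0.1,0],[255,0,0,0.1,0],[255,0,0,0.1,0],[255,0,0,0,0]]
  ]
}}

```text
time_s: 25.12
ee_pos: [0.5356, 0.1492, 0.1117]
eef_rot: [0.361, 1.57, 0.218]
force: [1.8, 5.3, -2.6]
grip_width: 0.0117
```

```bash
python3 -c "
from h import *
rel()"
```

```text
t 25.12 p [0.5356 0.1492 0.1117] yaw_y 81.78 xz [0.001  0.0002] F [ 1.77  5.28 -2.6 ] M [ 0.899 -0.357  0.188] w 0.0117 q [ 0.206  0.406  1.607  0.     1.127 -1.222]
along mm -47.51 lat 0.13028790207890786 z-.1115 0.1683141086130796 F along 1.0015272338948922 Flat 5.483740102003549 Fz -2.5976579726178564
```

Emit:
{"name": "play_rows", "arguments": {
  "increments": [
    [[255,0,0,0.1,0],[255,0,0,0.1,0],[255,0,0,0.1,0],[255,0,0,0,0]]
  ]
}}

```text
time_s: 25.45
ee_pos: [0.5385, 0.1487, 0.1116]
eef_rot: [0.204, 1.57, 0.06]
force: [1.4, 4.1, -0.4]
grip_width: 0.0117
```

Emit:
{"name": "play_rows", "arguments": {
  "increments": [
    [[255,0,0,0.1,0],[255,0,0,0.1,0],[255,0,0,0.1,0],[255,0,0,0,0]]
  ]
}}

```text
time_s: 25.78
ee_pos: [0.5416, 0.1482, 0.1117]
eef_rot: [0.121, 1.57, -0.023]
force: [2.6, 4.1, -1.6]
grip_width: 0.0119
```

```bash
python3 - <<'E'
from h import *
rel()
im=ctrl.camera('wrist');s=ctrl.camera('scene')
cv2.imwrite('pics/w13b.png',np.hstack([cv2.resize(x[:,:,::-1],(400,300),interpolation=cv2.INTER_CUBIC) for x in (im[230:350,180:340],s[130:205,215:315])]))
E
```

```text
t 25.78 p [0.5416 0.1482 0.1117] yaw_y 81.77 xz [ 0.001 -0.   ] F [ 2.64  4.11 -1.61] M [ 0.73  -0.552  0.224] w 0.0119 q [ 0.202  0.418  1.591 -0.     1.132 -1.225]
along mm -41.41 lat -0.05576263046070708 z-.1115 0.1591944263672762 F along 2.025939026189401 Flat 4.4423030656301945 Fz -1.6133287415275448
```

View pics/w13b.png

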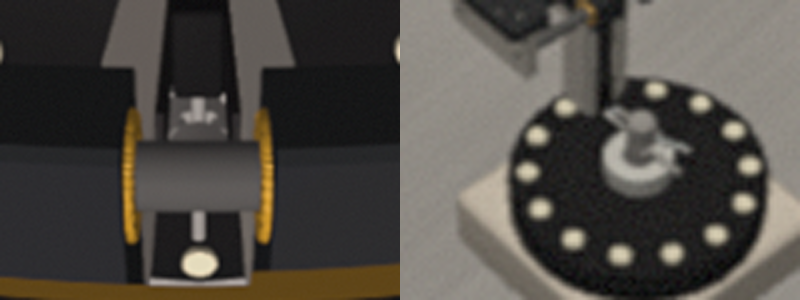

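Emit:
{"name": "play_rows", "arguments": {
  "increments": [
    [[255,0,0,0.1,0],[255,0,0,0.1,0],[255,0,0,0,0]]
  ]
}}

```text
time_s: 26.13
ee_pos: [0.5433, 0.1479, 0.1115]
eef_rot: [-0.592, 1.571, -0.736]
force: [1.9, 3.2, -0.9]
grip_width: 0.0116
```

Emit:
{"name": "play_rows", "arguments": {
  "increments": [
    [[255,0,0,0.1,0],[255,0,0,0.05,0],[255,0,0,0,0]]
  ]
}}

```text
time_s: 26.38
ee_pos: [0.5446, 0.1477, 0.1115]
eef_rot: [-1.788, 1.571, -1.932]
force: [1.6, 2.5, -0.6]
grip_width: 0.0118
```

```bash
python3 -c "
from h import *
rel()"
```

```text
t 26.38 p [0.5446 0.1477 0.1115] yaw_y 81.77 xz [-0.0001 -0.0001] F [ 1.58  2.5  -0.59] M [ 0.474 -0.282  0.109] w 0.0118 q [ 0.2    0.424  1.582 -0.     1.136 -1.227]
along mm -38.35 lat -0.08832305556418125 z-.1115 0.016722439535030165 F along 1.2119455007669115 Flat 2.7000305501610633 Fz -0.5907817296157767
```

Emit:
{"name": "play_rows", "arguments": {
  "increments": [
    [[255,0,0,0.1,0],[255,0,0,0,0],[255,0,0,0,0]]
  ]
}}

```text
time_s: 26.63
ee_pos: [0.5456, 0.1474, 0.1115]
eef_rot: [-1.645, 1.57, -1.789]
force: [1.6, -0.1, -1.1]
grip_width: 0.0119
```

```bash
python3 -c "
from h import *
rel()"
```

```text
t 26.63 p [0.5456 0.1474 0.1115] yaw_y 81.77 xz [-0.0001 -0.0003] F [ 1.59 -0.11 -1.05] M [ 0.15  -0.191  0.016] w 0.0119 q [ 0.199  0.426  1.579 -0.     1.137 -1.228]
along mm -37.36 lat -0.22451708881678079 z-.1115 -0.017298611368593564 F along 1.5906284740525194 Flat 0.11644060713407162 Fz -1.050146028379248
```

Emit:
{"name": "play_rows", "arguments": {
  "increments": [
    [[255,0,0,0.05,0],[255,0,0,0,0],[255,0,0,0,0]]
  ]
}}

```text
time_s: 26.88
ee_pos: [0.546, 0.1474, 0.1115]
eef_rot: [-2.325, 1.57, -2.469]
force: [-0.6, 1.0, -1.4]
grip_width: 0.012
```

```bash
python3 -c "
from h import *
rel()
im=ctrl.camera('wrist');s=ctrl.camera('scene');t=ctrl.camera('top')
cv2.imwrite('pics/w14b.png',np.hstack([cv2.resize(x[:,:,::-1],(400,300),interpolation=cv2.INTER_CUBIC) for x in (im[230:350,180:340],s[130:205,215:315])]))
"
```

```text
t 26.88 p [0.546  0.1474 0.1115] yaw_y 81.78 xz [-0.0003 -0.0002] F [-0.61  0.97 -1.43] M [0.076 0.027 0.065] w 0.012 q [ 0.199  0.427  1.578 -0.     1.137 -1.228]
along mm -36.98 lat -0.12786289575335025 z-.1115 -0.009663717848357178 F along -0.7376248278385985 Flat 0.8711445796502765 Fz -1.428608684059564
```

View pics/w14b.png

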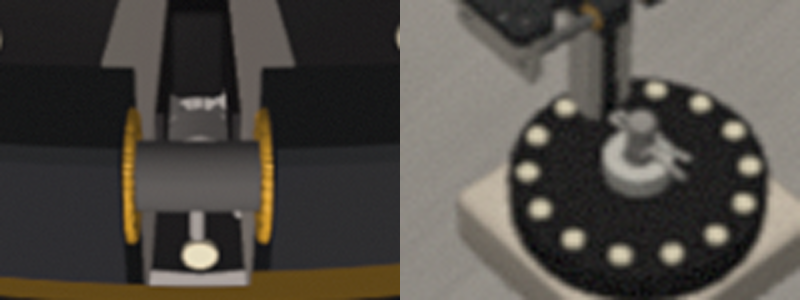

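Emit:
{"name": "play_rows", "arguments": {
  "increments": [
    [[215,0,0,0,0],[180,0,0,0,0],[150,0,0,0,0],[150,0,0,0,0],[150,0,0,0,0],[150,0,0,0,0],[150,0,0,0,0]]
  ],
  "newtons": 10
}}

```text
time_s: 27.62
ee_pos: [0.5461, 0.1475, 0.1116]
eef_rot: [-1.006, 1.571, -1.149]
force: [-0.1, -0.4, -0.6]
grip_width: 0.0386
```

Emit:
{"name": "play_rows", "arguments": {
  "increments": [
    [[150,-0.5,0,0,0],[150,-1,0,0,0],[150,-2,0,0,0],[150,-3,0,0,0],[150,-3,0,0,0],[150,-2,0,0,0],[150,0,0,0,0],[150,0,0,0,0]]
  ]
}}

```text
time_s: 28.28
ee_pos: [0.5464, 0.1476, 0.2281]
eef_rot: [0.337, 1.568, 0.193]
force: [0.4, 0.0, -0.2]
grip_width: 0.0387
```

```bash
python3 - <<'E'
from h import *
o=rel()
plan([.62,.135,.22])
im=ctrl.camera('wrist');s=ctrl.camera('scene')
cv2.imwrite('pics/w15b.png',np.hstack([cv2.resize(x[:,:,::-1],(400,300),interpolation=cv2.INTER_CUBIC) for x in (im,s[130:205,215:315])]))
E
```

```text
t 28.28 p [0.5464 0.1476 0.2281] yaw_y 81.78 xz [0.0026 0.0005] F [ 0.43  0.01 -0.21] M [ 0.006  0.093 -0.029] w 0.0387 q [ 0.199  0.318  1.445 -0.     1.376 -1.228]
along mm -36.63 lat 0.10315047490759219 z-.1115 116.62863882229348 F along 0.42355742470514324 Flat 0.07473023942704565 Fz -0.20871406737500686
t 28.28 p [0.5464 0.1476 0.2281] yaw_y 81.78 xz [0.0026 0.0005] F [ 0.43  0.01 -0.21] M [ 0.006  0.093 -0.029] w 0.0387 q [ 0.199  0.318  1.445 -0.     1.376 -1.228]
shift cm [ 0.831 -0.197  7.467] turn None
```

View pics/w15b.png

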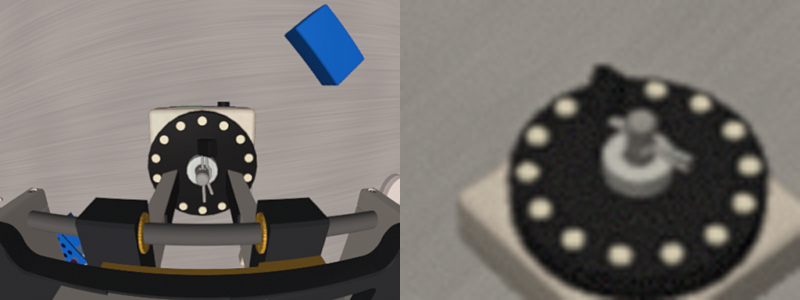

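Collar and clip are in place. I'll move forward for a clear overhead look at the bow.

Emit:
{"name": "play_rows", "arguments": {
  "increments": [
    [[150,0,0,2,0],[150,0,0,3,0],[150,0,0,2.5,0],[150,0,0,0,0],[150,0,0,0,0]]
  ]
}}

```text
time_s: 28.8
ee_pos: [0.6203, 0.1365, 0.2244]
eef_rot: [-2.849, 1.568, -2.993]
force: [-0.4, 0.2, -0.8]
grip_width: 0.0384
```

```bash
python3 - <<'E'
from h import *
o,M=st()
im=ctrl.camera('wrist');cv2.imwrite('pics/w16.png',im[...,::-1])
c=proj('wrist',[.583,.1426,.11],o)[0];print(c)
u,v=int(c[0]),int(c[1])
cv2.imwrite('pics/w16b.png',cv2.resize(im[v-60:v+60,u-80:u+80,::-1],(800,600),interpolation=cv2.INTER_CUBIC))
E
```

```text
t 28.8 p [0.6203 0.1365 0.2244] yaw_y 81.74 xz [-0.0032 -0.0005] F [-0.35  0.18 -0.75] M [ 0.004 -0.002 -0.007] w 0.0384 q [ 0.159  0.484  1.224  0.     1.437 -1.268]
[258.99330068 153.14976309]
```

View pics/w16b.png

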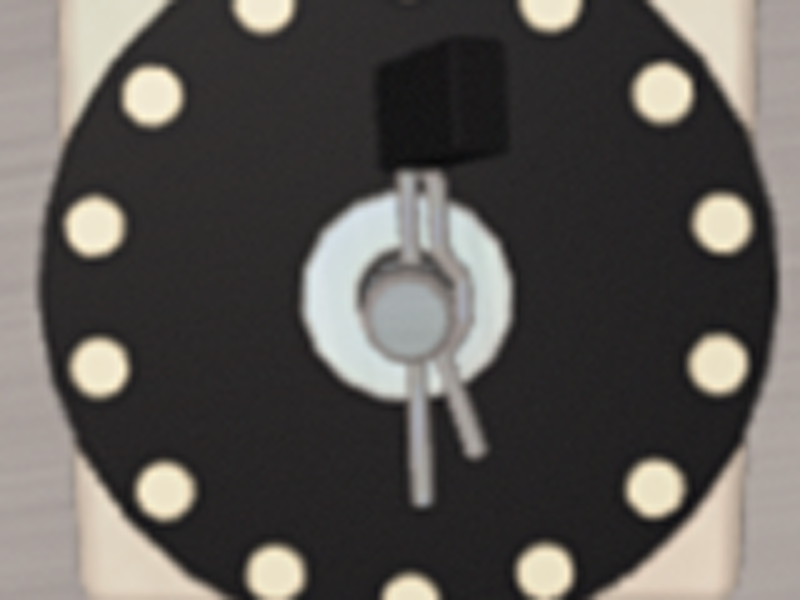

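Emit:
{"name": "play_rows", "arguments": {
  "increments": [
    [[150,-1,0,0,0],[150,-0.5,0,0,0],[150,0,0,0,0],[150,0,0,0,0],[150,0,0,0,0],[150,0,0,0,0],[150,0,0,0,0],[150,0,0,0,0],[150,0,0,0,0],[150,0,0,0,0],[150,0,0,0,0],[150,0,0,0,0]]
  ]
}}

```text
time_s: 29.85
ee_pos: [0.6203, 0.1368, 0.2415]
eef_rot: [2.879, 1.571, 2.736]
force: [-0.0, -0.4, -0.4]
grip_width: 0.0388
```

```bash
python3 - <<'E'
from h import *
o,M=st()
im=ctrl.camera('wrist');s=ctrl.camera('scene')
c=proj('wrist',[.583,.1426,.11],o)[0];u,v=int(c[0]),int(c[1])
cv2.imwrite('pics/w17b.png',np.hstack([cv2.resize(x[:,:,::-1],(400,300),interpolation=cv2.INTER_CUBIC) for x in (im[v-60:v+60,u-80:u+80],s)]))
a=cv2.imread('pics/scene0.png').astype(int)[...,::-1]; d=np.abs(a-s).max(2)>50
for n,(x0,y0,x1,y1) in dict(rack=(185,280,262,382),bottle=(265,258,300,302),box=(258,90,306,128)).items(): print(n,d[y0:y1,x0:x1].sum())
E
```

```text
t 29.85 p [0.6203 0.1368 0.2415] yaw_y 81.78 xz [-0.0001  0.    ] F [-0.01 -0.43 -0.36] M [ 0.041 -0.006 -0.027] w 0.0388 q [ 0.159  0.473  1.201  0.     1.468 -1.268]
rack 0
bottle 0
box 1262
```

View pics/w17b.png

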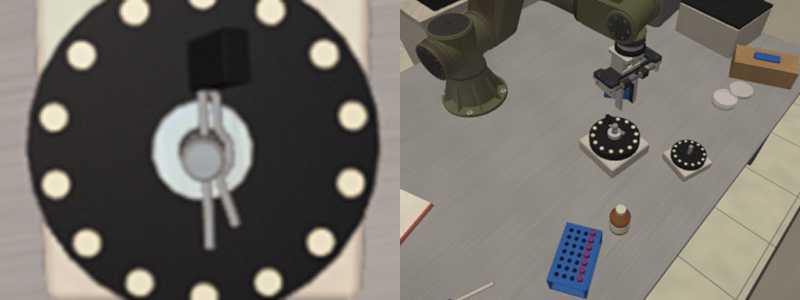

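```bash
python3 - <<'E'
from h import *
t=ctrl.camera('top').astype(int);a=cv2.imread('pics/top0.png').astype(int)[...,::-1]
bl=lambda x:((x[...,2]-x[...,0])>60)&(np.arange(512)[None]<170)&(np.arange(384)[:,None]>230)
for x in (a,t):
    ys,xs=np.nonzero(bl(x)); print(len(xs),xs.mean(),ys.mean())
print(ctrl.hand_in())
E
```

```text
1893 119.19440042260962 279.2229265715795
1921 119.35398230088495 279.1665799062988
the job is handed in; nothing more can be done
None
```

The collar sits flat on the deck of the larger mixer, and the R-clip is locked through the cross hole with its bow closed round the spindle. I handed the job in at about 30 s, with the arm clear of everything.

- **Collar:** it reached the deck with about 3 N of contact at the expected height. The pictures afterwards show it flat and around the spindle.
- **Hole height:** I touched the spindle top with the closed fingertips at 130.4 mm, so I set the hole at 110.4 mm. The camera estimate of the top was 126.6 mm, which disagreed; I trusted the touch, and the leg then went in with no measurable resistance.
- **Clip:** about 5.5 N was the highest force I read, mostly sideways, and only at the end of each short step. The forces fell to around 1 N at the home position (tab 37 mm from the spindle axis, as specified).
- **After release:** wrist pictures a second apart show the leg right through and the bow round the spindle. The clip rolled a little about its leg, so the tab leans, but it did not move between those pictures.
- **Bystanders:** the rack and bottle show no change in the scene camera. The gripper hid the blue box in that view, and the top camera puts it within 0.2 px of where it started.

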